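# Make up the bracket kit and the pipe-stub kit

### The job

Make up two kits from the stock on the bench: the steel angle, one bolt and one nut go in the long tray with three compartments, the pipe nipple and the other bolt in the short tray with two. Put one thing in the middle of each compartment, on its floor: the angle on its flat leg as it stands now, the nipple upright, the bolts lying and the nut flat. Leave the spare nut where it lies.

Things in the scene. Friction and masses are not known exactly. Their poses are not given: they have to be found in the camera images.
- long_tray: open sheet-steel tray, the longer one, 258 mm long (its y, across the robot's view) by 116 mm (its x), fixed to the bench by magnets. Floor 3 mm thick; walls and dividers 3 mm thick, tops 12 mm above the bench. Three compartments side by side along y, each 110 mm (x) by 82 mm (y) inside, centres at x = 0, y = -85, 0 and +85 mm. Origin: centre of its underside; z up.
- short_tray: open sheet-steel tray, the shorter one, 173 mm long (its y, across the robot's view) by 116 mm (its x), fixed to the bench by magnets. Floor 3 mm thick; walls and dividers 3 mm thick, tops 12 mm above the bench. Two compartments side by side along y, each 110 mm (x) by 82 mm (y) inside, centres at x = 0, y = -42.5 and +42.5 mm. Origin: centre of its underside; z up.
- angle: loose piece of welded steel angle, 55 mm long (y), 42 wide (x), 42 high, legs 5 mm thick: one leg lies flat, the other stands along its +x edge (x = 16 to 21 mm). Origin: centre of the underside of the flat leg; z up. Centre of mass near x = +9 mm. 180 g. Can be gripped from above by its two ends (55 mm apart along y) at x = +9 mm.
- nipple: a loose short piece of plain steel pipe (pipe nipple) standing on end, 48 mm outside diameter, 55 mm high. Origin: centre of its underside; z up along the pipe. 160 g. Grip it by the outside: in the simulation its bore is solid.
- bolt_1: loose M16 hexagon bolt lying on its side, 59 mm long; head at its +y end, 12 mm thick, 24 mm across flats, 27 over corners; shank 16 mm diameter along its y, about 10 mm above the bench at mid length. Origin: middle of its length, at bench level under it. 120 g. The two bolts are alike and interchangeable.
- bolt_2: loose M16 hexagon bolt lying on its side, 59 mm long; head at its +y end, 12 mm thick, 24 mm across flats, 27 over corners; shank 16 mm diameter along its y, about 10 mm above the bench at mid length. Origin: middle of its length, at bench level under it. 120 g. The two bolts are alike and interchangeable.
- nut_1: loose M16 hexagon nut lying flat, 23 mm across flats (flats face +-x and every 60 degrees from there), 27 mm over corners, 13 mm high. Origin: centre of its underside; z up. 33 g. The two nuts are alike and interchangeable; the one not used is the spare.
- nut_2: loose M16 hexagon nut lying flat, 23 mm across flats (flats face +-x and every 60 degrees from there), 27 mm over corners, 13 mm high. Origin: centre of its underside; z up. 33 g. The two nuts are alike and interchangeable; the one not used is the spare.
Mind the look-alikes: they are no part of the job. There is more than one size of the nipple; the job needs the largest.

How it is judged:
At the end, for the whole second after the job is handed in: Long tray: angle, one bolt, one nut; short tray: nipple, other bolt; one per compartment, on the floor, upright or level within 0.15 rad (bolts 0.19), origins within 30 mm (tray y) and 50 mm (tray x) of its middle. Other nut within 30 mm of its start. All at rest, under 10 mm/s (x of angle in the frame of long_tray between -0.05 and 0.05 m and y of angle in the frame of long_tray between -0.1175 and 0.1175 m and z of angle in the frame of long_tray between -0.003 and 0.009 m and angle between each of angle, nipple's own z axis and vertical below 0.15 rad and x of nipple in the frame of short_tray between -0.05 and 0.05 m and y of nipple in the frame of short_tray between -0.075 and 0.075 m and z of nipple in the frame of short_tray between -0.003 and 0.009 m and (((x of bolt_1 in the frame of long_tray between -0.05 and 0.05 m and y of bolt_1 in the frame of long_tray between -0.1175 and 0.1175 m and z of bolt_1 in the frame of long_tray between -0.003 and 0.032 m and angle between bolt_1's own y axis and vertical between 1.38 and 1.76 rad) and (x of bolt_2 in the frame of short_tray between -0.05 and 0.05 m and y of bolt_2 in the frame of short_tray between -0.075 and 0.075 m and z of bolt_2 in the frame of short_tray between -0.003 and 0.032 m and angle between bolt_2's own y axis and vertical between 1.38 and 1.76 rad)) or ((x of bolt_2 in the frame of long_tray between -0.05 and 0.05 m and y of bolt_2 in the frame of long_tray between -0.1175 and 0.1175 m and z of bolt_2 in the frame of long_tray between -0.003 and 0.032 m and angle between bolt_2's own y axis and vertical between 1.38 and 1.76 rad) and (x of bolt_1 in the frame of short_tray between -0.05 and 0.05 m and y of bolt_1 in the frame of short_tray between -0.075 and 0.075 m and z of bolt_1 in the frame of short_tray between -0.003 and 0.032 m and angle between bolt_1's own y axis and vertical between 1.38 and 1.76 rad))) and (((x of nut_1 in the frame of long_tray between -0.05 and 0.05 m and y of nut_1 in the frame of long_tray between -0.1175 and 0.1175 m and z of nut_1 in the frame of long_tray between -0.003 and 0.02 m and (angle between nut_1's own z axis and vertical below 0.15 rad or angle between nut_1's own z axis and vertical above 2.99 rad)) and distance of nut_2 from where it was at the start of the episode below 0.03 m) or ((x of nut_2 in the frame of long_tray between -0.05 and 0.05 m and y of nut_2 in the frame of long_tray between -0.1175 and 0.1175 m and z of nut_2 in the frame of long_tray between -0.003 and 0.02 m and (angle between nut_2's own z axis and vertical below 0.15 rad or angle between nut_2's own z axis and vertical above 2.99 rad)) and distance of nut_1 from where it was at the start of the episode below 0.03 m)) and (y of angle in the frame of long_tray between -0.115 and -0.055 m or y of bolt_1 in the frame of long_tray between -0.115 and -0.055 m or y of bolt_2 in the frame of long_tray between -0.115 and -0.055 m or (x of nut_1 in the frame of long_tray between -0.05 and 0.05 m and y of nut_1 in the frame of long_tray between -0.115 and -0.055 m) or (x of nut_2 in the frame of long_tray between -0.05 and 0.05 m and y of nut_2 in the frame of long_tray between -0.115 and -0.055 m)) and (y of angle in the frame of long_tray between -0.03 and 0.03 m or y of bolt_1 in the frame of long_tray between -0.03 and 0.03 m or y of bolt_2 in the frame of long_tray between -0.03 and 0.03 m or (x of nut_1 in the frame of long_tray between -0.05 and 0.05 m and y of nut_1 in the frame of long_tray between -0.03 and 0.03 m) or (x of nut_2 in the frame of long_tray between -0.05 and 0.05 m and y of nut_2 in the frame of long_tray between -0.03 and 0.03 m)) and (y of angle in the frame of long_tray between 0.055 and 0.115 m or y of bolt_1 in the frame of long_tray between 0.055 and 0.115 m or y of bolt_2 in the frame of long_tray between 0.055 and 0.115 m or (x of nut_1 in the frame of long_tray between -0.05 and 0.05 m and y of nut_1 in the frame of long_tray between 0.055 and 0.115 m) or (x of nut_2 in the frame of long_tray between -0.05 and 0.05 m and y of nut_2 in the frame of long_tray between 0.055 and 0.115 m)) and (y of nipple in the frame of short_tray between -0.0725 and -0.0125 m or y of bolt_1 in the frame of short_tray between -0.0725 and -0.0125 m or y of bolt_2 in the frame of short_tray between -0.0725 and -0.0125 m) and (y of nipple in the frame of short_tray between 0.0125 and 0.0725 m or y of bolt_1 in the frame of short_tray between 0.0125 and 0.0725 m or y of bolt_2 in the frame of short_tray between 0.0125 and 0.0725 m) and linear speed of each of angle, nipple, bolt_1, bolt_2, nut_1, nut_2 below 0.01 m/s); the robot touches nothing.
It also fails if it takes over 109 s, if anything falls off the work surface, if the arm or the gripper's body presses on something with over 40 N, if the wrist force passes 120 N, or if a joint passes its speed limit or range.

### The arm

A 6-joint arm with a two-finger parallel gripper is mounted at the origin on a cart in front of the work surface, level with it; the furniture and walls round the work are solid. World frame = base frame: x ahead of the robot, y to its left, z up, the work surface at z = 0. Lengths are in m, angles in rad, forces in N, time in s.
With the tool pointing down it reaches from about 0.375 to 0.9 m from the base axis. Payload 3.1 kg.
Tool frame: the origin (TCP) lies at the very end of the fingers, on their centre line; the grasp point (between the pads) lies 19 mm behind it (tcp_to_grasp is the distance from the TCP to the grasp point, in m); z points along the fingers, y is the direction in which the jaws open and shut (so a half turn about z gives the same grasp; the last joint's range is limited). The gripper opens to 85 mm and grips with 20 to 120 N. Pads are 22 mm wide; open, the fingers measure 114 mm over their backs; the gripper's body (76 mm by 85 mm) begins 54 mm behind the grasp point. The pads swing forward as they close: fully open they stand 13 mm farther back than shut.
Start: joints at [1.03, 0.527, 1.433, -0, 1.181, -0.178], TCP at [0.221, 0.585, 0.198] pointing down, gripper open.
Joint ranges: [-3.08, 3.08], [-0.75, 2.2], [0.22, 2.44], [-1.43, 4.57], [0, 2.65], [-2.85, 2.85]. Speed limits (rad/s): [2.79, 2.79, 3.14, 3.14, 3.14, 3.14].

### API

Orientations are given as a unit quaternion [x, y, z, w].
In Python, from station import sense, snapshot, camera_info, sign_off, tcp_to_grasp gives the robot as it stands.
- The arm moves only by the shell command python3 -m inch 'ROWS' [FORCE]. ROWS is JSON, a list of rows, each a list of 3 entries, a list of its own where there are three numbers: the closure, from -1 (fully open) to 1 (shut), so that 0 is half open, then the shift along the tool's x, y, z normalised to -1 to 1, where 1 is 10 cm, then the turn, a rotation vector about the tool's x, y, z normalised to -1 to 1, where 1 is 360 degrees. In form: [[jaw, [dx, dy, dz], [ax, ay, az]], ...]. A call has 1 to 20 rows; each row is the pose to reach, as a shift and turn from the pose commanded when the call began, along the tool's axes at that moment, turning the shorter way round; what a row does not reach only later rows make up. A row lasts 1/10 s, in which the tool goes at most 50 mm and 8.59 degrees, less where a joint would pass 70% of its speed; a pose out of reach is approached as far as the arm can. A call with a number of a shift or a turn outside -1 to 1 is refused whole. A call with a gripper value outside its range is refused whole. The fingers move at their own pace and stop on an object; FORCE is the grip in N (left out, the last holds). Time passes only in rows, so rows that repeat a pose let the fingers close. It gives the time, the measured TCP pose, the force and the opening at its end, in the units of the state.
- sense(): the state, without advancing time (a new reading comes with each control period).
- snapshot(name): name is "side" or "top"; returns (picture, depth): 480x640x3 uint8, blue, green, red; 480x640 float32, m along the optical axis (not along the pixel's ray), 0 where there is no reading.
- camera_info(name): a dict with "K" (3x3 intrinsics, pixels), "dist" ([k1, k2, p1, p2, k3] as OpenCV has them; the pictures are not rectified), "origin" and "orientation" of the camera in the world. Camera axes: x right, y down, z forward; pixel columns grow to the right and rows downward; lengths in m; the calibration is good to about 2 mm. A picture is of the moment at which its call begins. camera_info takes no time and is no camera call.
- sign_off(): hands the job in, once; it reports no verdict.
The state is a dict: "t": time; "q": joint angles; "qd": joint speeds; "tau": joint torques, N m; "tcp_pos": TCP position; "tool_rot": TCP orientation; "force": force on the tool from outside, world axes, zero at the start; "ft_torque": the same for the moment, N m; "finger_gap": opening from 0.0 (shut) to 1.0 (fully open).
Only numpy, scipy, OpenCV 4.12 (cv2) and the standard library are available. Lean on these libraries where they do the work, as an engineer would, in place of code of your own. Each camera call takes 0.05 s, during which the arm holds its last target.

## Working session

There is one attempt and no reset: what is moved stays moved. The work goes in short steps, Python scripts to look and compute and a shell command to move; the robot and the scene stay as the last step left them, time stands still between calls to the robot, and variables do not carry over. Pictures are saved under pics/ and viewed, and the job is handed in when it is done.

```bash
ls; mkdir -p pics
python3 - <<'E'
from station import *
import cv2,numpy as np
print(sense());print(tcp_to_grasp)
for n in("top","side"):
    print(n,camera_info(n))
    p,d=snapshot(n);cv2.imwrite(f"pics/{n}0.png",p);np.savez(f"pics/{n}0.npz",p=p,d=d)
E
```

```text
pics
{'t': 0.0, 'q': array([ 1.03048017e+00,  5.28471125e-01,  1.43391404e+00,  4.07300080e-05,
        1.18137000e+00, -1.78498608e-01]), 'qd': array([-1.59237909e-05, -1.15657547e-03, -1.06621951e-04, -2.16303111e-04,
       -2.28801965e-03,  6.64688044e-04]), 'tau': array([ 4.35584398e-04, -4.42347801e+01, -1.78028208e+01, -3.14508570e-04,
        8.36292602e-03, -6.13305119e-06]), 'tcp_pos': array([0.22078431, 0.58386666, 0.1965269 ]), 'tool_rot': array([ 1.79931109e-01,  9.83678619e-01, -1.00554546e-03, -3.97927223e-04]), 'force': array([ 0.17886656, -0.34183922, -0.56586843]), 'ft_torque': array([ 0.01262949, -0.01942322,  0.03826143]), 'finger_gap': 0.9968714670963857}
0.0187
top {'K': array([[484.46222669,   0.        , 318.59947631],
       [  0.        , 484.46222669, 243.07372886],
       [  0.        ,   0.        ,   1.        ]]), 'dist': array([-0.0057634,  0.       ,  0.       ,  0.       ,  0.       ]), 'origin': array([0.5048394 , 0.14974784, 0.93362218]), 'orientation': array([-0.69772434,  0.71497464, -0.01209156,  0.04296277])}
side {'K': array([[579.10305153,   0.        , 326.9935942 ],
       [  0.        , 579.10305153, 240.05902551],
       [  0.        ,   0.        ,   1.        ]]), 'dist': array([0.06658047, 0.        , 0.        , 0.        , 0.        ]), 'origin': array([0.39435748, 1.01556253, 0.3527495 ]), 'orientation': array([-0.07620933,  0.81615372, -0.56839349,  0.07081019])}
```

View pics/top0.png

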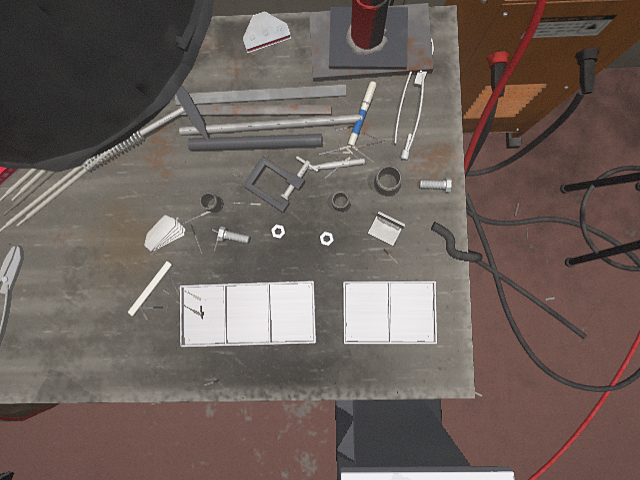

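View pics/side0.png

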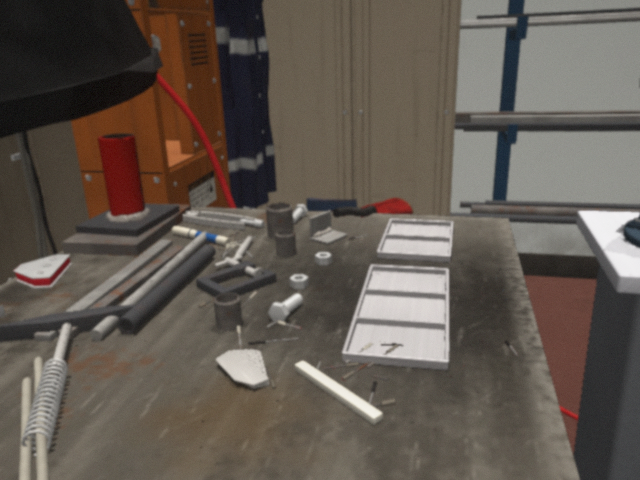

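```bash
cat > h.py <<'E'
from station import *
import cv2,numpy as np
from scipy.spatial.transform import Rotation as R
def ray(n,uv):
    c=camera_info(n);uv=np.asarray(uv,float).reshape(-1,1,2)
    p=cv2.undistortPoints(uv,c["K"],c["dist"]).reshape(-1,2)
    d=np.c_[p,np.ones(len(p))]
    return c["origin"],R.from_quat(c["orientation"]).apply(d)
def onplane(n,uv,z):
    o,d=ray(n,uv); return o+d*((z-o[2])/d[:,2])[:,None]
def proj(n,P):
    c=camera_info(n);Rm=R.from_quat(c["orientation"]).inv()
    return cv2.projectPoints(np.asarray(P,float).reshape(-1,3),Rm.as_rotvec(),-Rm.apply(c["origin"]),c["K"],c["dist"])[0].reshape(-1,2)
def cloud(n,d):
    H,W=d.shape;v,u=np.mgrid[:H,:W]
    o,r=ray(n,np.c_[u.ravel(),v.ravel()]);return (o+r*d.reshape(-1,1)).reshape(H,W,3)
def tri(uvt,uvs):
    o1,d1=ray("top",uvt);o2,d2=ray("side",uvs);d1=d1[0];d2=d2[0]
    A=np.c_[d1,-d2];s=np.linalg.lstsq(A,o2-o1,rcond=None)[0]
    a=o1+d1*s[0];b=o2+d2*s[1];return (a+b)/2,np.linalg.norm(a-b)
E
python3 - <<'E'
from h import *
for n,b in(("top",(130,160,460,350)),("side",(190,190,460,430))):
    z=np.load(f"pics/{n}0.npz");x0,y0,x1,y1=b
    k=800/(x1-x0) if n=="top" else 600/(y1-y0)
    k=min(800/(x1-x0),600/(y1-y0))
    cv2.imwrite(f"pics/{n}0z.png",cv2.resize(z["p"][y0:y1,x0:x1],None,fx=k,fy=k,interpolation=cv2.INTER_CUBIC)); print(n,k)
    C=cloud(n,z["d"])
    if n=="top":
        for u,v in[(388,168),(341,193),(210,195),(248,237),(200,330),(340,350),(100,80),(60,100),(368,40),(370,2),(265,185),(300,165),(380,20),(450,300),(375,40)]: print((u,v),C[v,u].round(3),z["d"][v,u])
E
```

```text
top 2.4242424242424243
(388, 168) [0.711 0.056 0.044] 0.89799404
(341, 193) [0.669 0.144 0.034] 0.90848774
(210, 195) [0.674 0.395 0.025] 0.9287757
(248, 237) [0.593 0.325 0.012] 0.9324481
(200, 330) [0.416 0.421 0.004] 0.9305331
(340, 350) [0.374 0.154 0.001] 0.91865724
(100, 80) [0.745 0.424 0.396] 0.56598866
(60, 100) [0.718 0.465 0.408] 0.55419725
(368, 40) [0.94  0.088 0.082] 0.8800997
(370, 2) [0.996 0.084 0.108] 0.85768974
(265, 185) [0.695 0.292 0.001] 0.9496482
(300, 165) [0.733 0.223 0.   ] 0.95046186
(380, 20) [0.947 0.07  0.136] 0.8258789
(450, 300) [ 0.463 -0.057 -0.002] 0.91935027
(375, 40) [0.943 0.075 0.075] 0.88662887
side 2.5
```

View pics/top0z.png

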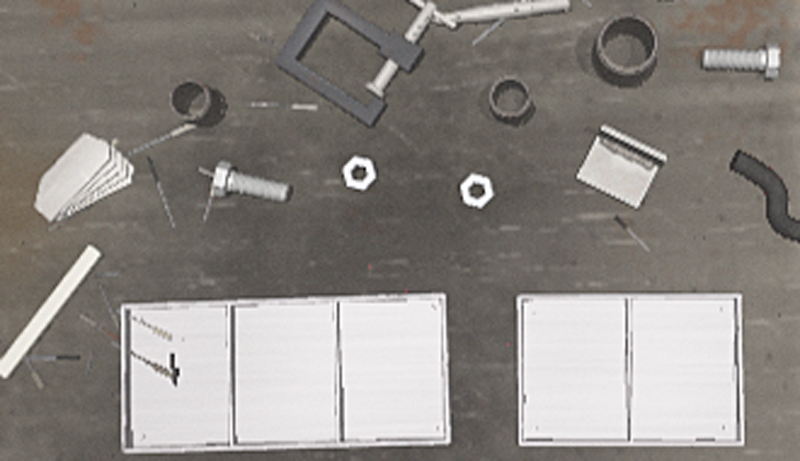

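View pics/side0z.png

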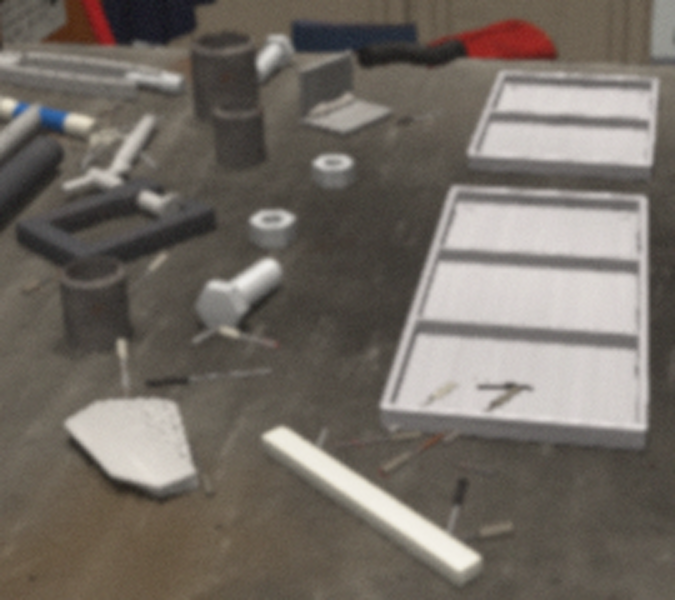

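Run:
```python
from h import *
z=np.load("pics/top0.npz");p,d=z["p"],z["d"];C=cloud("top",d)
g=cv2.cvtColor(p,cv2.COLOR_BGR2GRAY)
m=(g>150).astype(np.uint8)*255;m=cv2.morphologyEx(m,cv2.MORPH_CLOSE,np.ones((3,3)))
cs,_=cv2.findContours(m,cv2.RETR_EXTERNAL,cv2.CHAIN_APPROX_NONE)
for c in cs:
    a=cv2.contourArea(c)
    if a<70: continue
    x,y,w,h=cv2.boundingRect(c)
    if y<160 or y>350 or x>460: continue
    zz=0.012
    P=onplane("top",c.reshape(-1,2),zz)[:,:2].astype(np.float32)
    (cx,cy),(w2,h2),an=cv2.minAreaRect(P*1000)
    M=np.zeros_like(m);cv2.drawContours(M,[c],-1,255,-1);zs=C[...,2][M>0]
    print(a,(x,y,w,h),"rect@.012",round(cx,1),round(cy,1),round(w2,1),round(h2,1),round(an,1),"z",np.percentile(zs,[5,50,95]).round(4))
# hood
for n in("top","side"):
    z2=np.load(f"pics/{n}0.npz");Cc=cloud(n,z2["d"]);k=(z2["d"]>0)&(Cc[...,2]>0.2)&(Cc[...,0]<1.2)&(Cc[...,0]>0.2)&(Cc[...,1]>-.4)&(Cc[...,1]<.95)
    if k.sum(): print(n,k.sum(),np.percentile(Cc[k],[1,5,50,95,99],axis=0).round(3))
s=np.load("pics/side0.npz")
Cs=cloud("side",s["d"])
for u,v in [(300,280),(323,257),(345,290),(420,240),(350,360),(280,206),(310,215),(290,303),(300,212)]: print((u,v),Cs[v,u].round(3))
```

```text
5678.5 (343, 281, 94, 63) rect@.012 444.6 59.1 173.3 116.0 89.0 z [0.0006 0.0036 0.0127]
8216.5 (180, 281, 136, 66) rect@.012 446.7 329.3 117.8 258.4 0.7 z [0.0008 0.0038 0.0127]
368.0 (128, 261, 43, 55) rect@.012 499.0 517.9 13.0 125.1 51.6 z [0.0039 0.0086 0.0118]
547.0 (0, 246, 20, 85) rect@.012 508.2 809.0 33.9 165.5 75.8 z [0.0086 0.0126 0.0167]
121.5 (320, 232, 14, 14) rect@.012 586.2 174.4 23.0 24.3 43.6 z [-0.0019  0.0118  0.0155]
181.5 (217, 227, 32, 15) rect@.012 599.1 354.7 60.3 25.5 86.2 z [0.0127 0.0179 0.0245]
120.0 (271, 224, 14, 14) rect@.012 602.6 267.7 23.3 25.8 43.7 z [-0.0013  0.0119  0.0152]
492.0 (368, 216, 33, 30) rect@.012 597.8 63.9 54.0 36.0 61.5 z [0.0027 0.0054 0.0101]
825.5 (144, 215, 41, 36) rect@.012 608.0 494.3 52.7 84.4 26.6 z [0.0012 0.008  0.0114]
185.5 (420, 179, 32, 12) rect@.012 683.5 -36.5 58.7 21.2 88.2 z [0.013  0.0171 0.0248]
96.5 (12, 170, 33, 31) rect@.012 709.2 766.0 7.3 85.3 41.6 z [0.0002 0.0081 0.0111]
96.5 (0, 169, 35, 32) rect@.012 711.6 788.2 7.0 91.0 40.7 z [0.0017 0.0084 0.0113]
top 28737 [[0.663 0.317 0.319]
 [0.677 0.338 0.329]
 [0.749 0.434 0.396]
 [0.826 0.535 0.484]
 [0.852 0.578 0.501]]
side 22045 [[ 0.661 -0.386  0.205]
 [ 0.667 -0.335  0.233]
 [ 0.689  0.581  0.33 ]
 [ 1.028  0.652  0.378]
 [ 1.05   0.664  0.406]]
(300, 280) [0.599 0.276 0.012]
(323, 257) [0.585 0.184 0.012]
(345, 290) [ 0.534  0.274 -0.   ]
(420, 240) [0.44  0.062 0.003]
(350, 360) [0.495 0.459 0.002]
(280, 206) [0.696 0.039 0.049]
(310, 215) [ 0.667 -0.068 -0.001]
(290, 303) [0.592 0.356 0.015]
(300, 212) [ 0.68  -0.042  0.013]
```

Run:
```python
from h import *
for n in("top","side"):
    z2=np.load(f"pics/{n}0.npz");C=cloud(n,z2["d"]);k=(z2["d"]>0)&(C[...,2]>0.25)&(C[...,0]<1.2)&(C[...,0]>0.2)&(C[...,1]>.1)&(C[...,1]<.95)
    Q=C[k]
    for y in np.arange(.25,.9,.04):
        q=Q[abs(Q[:,1]-y)<.02]
        if len(q)>5:
            i=np.argsort(q[:,0]);print(n,round(y,2),len(q),q[i[len(i)//50]].round(3),"minz",np.percentile(q[:,2],2).round(3),q[i[-1-len(i)//50]].round(3))
# dark nipples: mask by depth
z=np.load("pics/top0.npz");C=cloud("top",z["d"]);g=cv2.cvtColor(z["p"],cv2.COLOR_BGR2GRAY)
for (x0,y0,x1,y1) in [(372,160,406,200),(328,185,354,214),(198,190,224,214),(425,172,460,195),(366,208,408,248),(212,224,252,246)]:
    s=C[y0:y1,x0:x1].reshape(-1,3);s=s[s[:,2]>.006]
    t=np.percentile(s[:,2],97);print((x0,y0),"top z",t.round(4))
```

```text
top 0.29 76 [0.839 0.31  0.342] minz 0.34 [0.87  0.305 0.341]
top 0.33 2350 [0.772 0.344 0.338] minz 0.339 [0.861 0.316 0.344]
top 0.37 4862 [0.732 0.374 0.337] minz 0.336 [0.832 0.352 0.389]
top 0.41 6242 [0.706 0.419 0.316] minz 0.328 [0.804 0.392 0.442]
top 0.45 7857 [0.687 0.468 0.337] minz 0.33 [0.785 0.435 0.478]
top 0.49 4339 [0.666 0.497 0.327] minz 0.324 [0.748 0.475 0.49 ]
top 0.53 2177 [0.66  0.533 0.323] minz 0.321 [0.713 0.515 0.431]
top 0.57 675 [0.663 0.567 0.321] minz 0.318 [0.689 0.553 0.379]
top 0.61 133 [0.239 0.622 0.256] minz 0.251 [0.677 0.593 0.328]
top 0.65 6 [0.244 0.632 0.256] minz 0.251 [0.246 0.632 0.253]
side 0.41 22 [0.7   0.427 0.336] minz 0.335 [0.724 0.39  0.336]
side 0.45 209 [0.68  0.464 0.332] minz 0.315 [0.716 0.439 0.374]
side 0.49 1230 [0.663 0.492 0.321] minz 0.308 [0.699 0.477 0.375]
side 0.53 1944 [0.659 0.525 0.316] minz 0.302 [0.693 0.516 0.371]
side 0.57 3835 [0.663 0.564 0.318] minz 0.297 [0.692 0.581 0.373]
side 0.61 5799 [0.668 0.597 0.312] minz 0.293 [0.702 0.623 0.371]
side 0.65 4217 [0.678 0.634 0.312] minz 0.289 [0.702 0.633 0.363]
(372, 160) top z 0.0562
(328, 185) top z 0.0407
(198, 190) top z 0.0395
(425, 172) top z 0.0254
(366, 208) top z 0.0449
(212, 224) top z 0.0259
```

Run:
```python
from h import *
p=cv2.imread("pics/top0.png");s=cv2.imread("pics/side0.png")
A=cv2.resize(p[155:215,360:460],None,fx=8,fy=8,interpolation=cv2.INTER_CUBIC);cv2.imwrite("pics/a1.png",A)
A=cv2.resize(p[205:250,360:420],None,fx=12,fy=12,interpolation=cv2.INTER_CUBIC);cv2.imwrite("pics/a2.png",A)
A=cv2.resize(s[195:260,250:350],None,fx=8,fy=8,interpolation=cv2.INTER_CUBIC);cv2.imwrite("pics/a3.png",A)
```

```text
(no output)
```

View pics/a1.png

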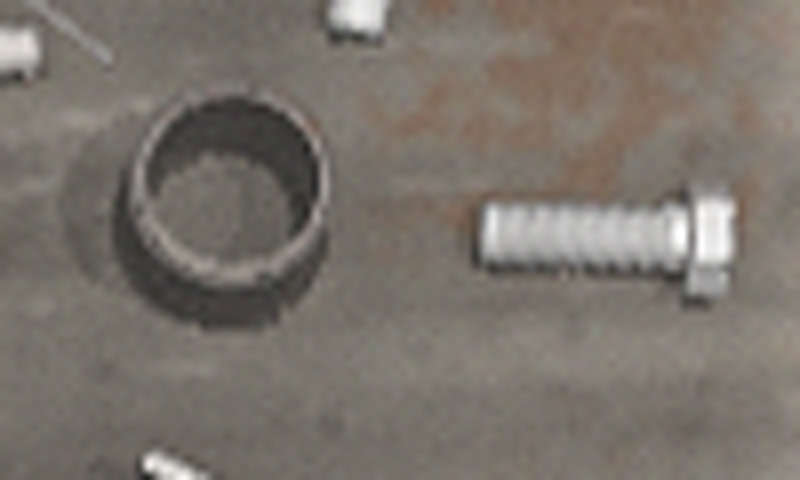

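View pics/a2.png

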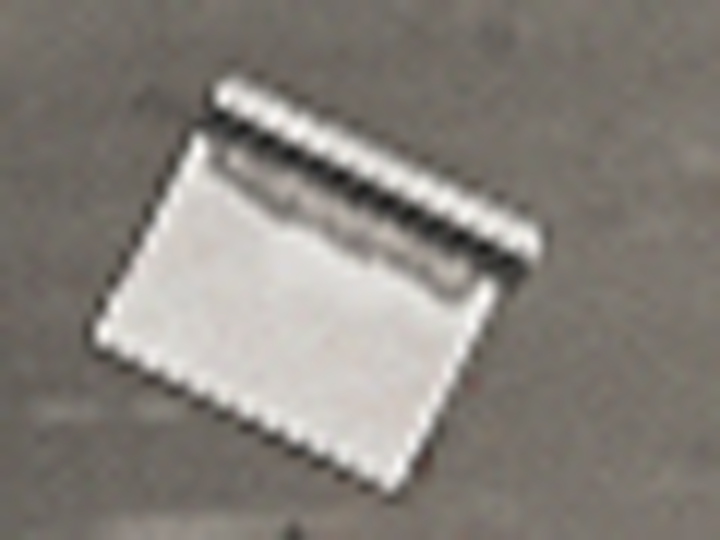

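View pics/a3.png

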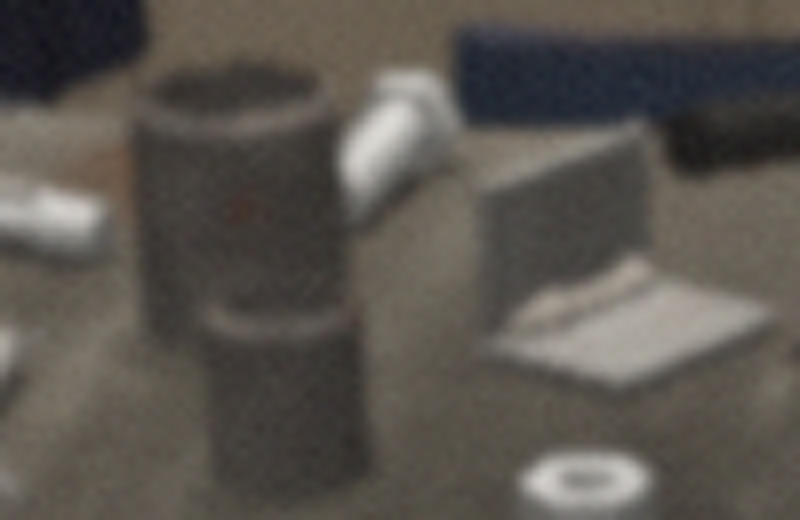

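Run:
```python
from h import *
p=cv2.imread("pics/top0.png");s=cv2.imread("pics/side0.png")
cv2.imwrite("pics/b1.png",cv2.resize(p[215:255,205:345],None,fx=5.7,fy=5.7,interpolation=cv2.INTER_CUBIC))
cv2.imwrite("pics/b2.png",cv2.resize(s[245:335,250:350],None,fx=6,fy=6,interpolation=cv2.INTER_CUBIC))
f=lambda x,y,k,ox,oy:[(x+.5)/k-.5+ox,(y+.5)/k-.5+oy]
print("nip",onplane("top",[f(233,187,8,360,155)],.055).round(4))
print("nip rim",onplane("top",[f(135,187,8,360,155),f(329,187,8,360,155),f(233,88,8,360,155),f(233,286,8,360,155)],.055).round(4))
print("nip tri rim centre", tri(f(233,187,8,360,155),f(238,100,8,250,195)))
print("b2",onplane("top",[f(480,235,8,360,155),f(736,245,8,360,155)],.011).round(4))
a=onplane("top",[f(222,92,12,360,205),f(538,245,12,360,205)],.042);b=onplane("top",[f(97,340,12,360,205),f(395,492,12,360,205)],.005)
print("angle",a.round(4),b.round(4),np.linalg.norm(a[0]-a[1]),np.linalg.norm(b[0]-b[1]))
print("angle tri tops",tri(f(222,92,12,360,205),f(487,190,8,250,195)),tri(f(538,245,12,360,205),f(640,124,8,250,195)))
print("angle tri flat",tri(f(97,340,12,360,205),f(615,382,8,250,195)),tri(f(395,492,12,360,205),f(768,308,8,250,195)))
```

```text
nip [[0.69   0.0564 0.055 ]]
nip rim [[0.6907 0.0787 0.055 ]
 [0.6893 0.0346 0.055 ]
 [0.713  0.0556 0.055 ]
 [0.6671 0.0572 0.055 ]]
nip tri rim centre (array([0.69120828, 0.0562835 , 0.05226378]), np.float64(0.0012910479597340108))
b2 [[ 0.6858 -0.0066  0.011 ]
 [ 0.6814 -0.067   0.011 ]]
angle [[0.6292 0.0768 0.042 ]
 [0.6042 0.0293 0.042 ]] [[0.595  0.0949 0.005 ]
 [0.5694 0.0484 0.005 ]] 0.05362849527648521 0.05310639745806877
angle tri tops (array([0.629716  , 0.07665767, 0.04001074]), np.float64(0.00042079741798588857)) (array([0.60479648, 0.02935417, 0.04142101]), np.float64(0.0010450522825813605))
angle tri flat (array([0.59677872, 0.09513292, 0.00339108]), np.float64(0.00326327798681551)) (array([0.57116412, 0.04870885, 0.00527471]), np.float64(0.0035557217226240057))
```

View pics/b1.png

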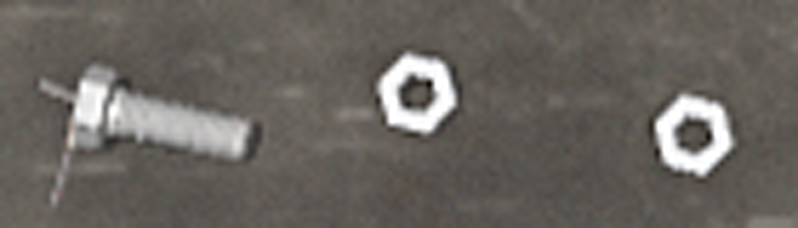

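View pics/b2.png

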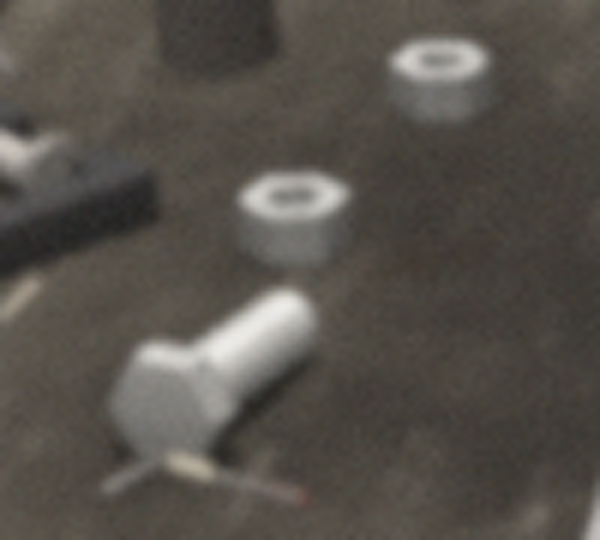

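```bash
cat >> h.py <<'E'
def go(x,y,z,psi=None,s=None):
    """print shift(units .1m) in current tool axes, and turn about tool z (units 360) to heading psi deg of tool y. uses given commanded s or measured"""
    s=s or sense();r=R.from_quat(s["tool_rot"]);M=r.as_matrix()
    d=M.T@(np.array([x,y,z])-s["tcp_pos"])/.1
    h=np.degrees(np.arctan2(M[1,1],M[0,1]))
    out=f"shift {d.round(3)} heading {h:.2f}"
    if psi is not None:
        th=-((psi-h+90)%180-90)
        # desired rotation: tool exactly down
        p=np.radians(h-th);D=np.array([[np.cos(p+np.pi/2),np.cos(p),0],[np.sin(p+np.pi/2),np.sin(p),0],[0,0,-1]])
        rv=(r.inv()*R.from_matrix(D)).as_rotvec()/(2*np.pi);out+=f" turn {rv.round(4)} ({th:.1f}deg) q6->{np.degrees(s['q'][5])+th:.0f}ish (plus dq1)"
    print(out,"| tcp",s["tcp_pos"].round(4),"F",s["force"].round(1),"gap",round(s["finger_gap"],3),"t",round(s["t"],2))
E
python3 - <<'E'
from h import *
p=cv2.imread("pics/top0.png")
f=lambda x,y,k,ox,oy:[(x+.5)/k-.5+ox,(y+.5)/k-.5+oy]
e=onplane("top",[f(248,139,5.7,205,215),f(78,104,5.7,205,215),f(110,110,5.7,205,215)],.011);print("b1",e.round(4),np.degrees(np.arctan2(*(e[2]-e[0])[[1,0]])))
for (cx,cy) in [(278,231),(327,239)]:
    g=cv2.cvtColor(p[cy-15:cy+16,cx-15:cx+16],cv2.COLOR_BGR2GRAY);k=8
    G=cv2.resize(g,None,fx=k,fy=k,interpolation=cv2.INTER_CUBIC)
    c=max(cv2.findContours((G>140).astype(np.uint8),cv2.RETR_EXTERNAL,cv2.CHAIN_APPROX_NONE)[0],key=cv2.contourArea).reshape(-1,2)
    P=onplane("top",[f(a,b,k,cx-15,cy-15) for a,b in c],.013)[:,:2]
    H=cv2.convexHull((P*1e5).astype(np.int32).reshape(-1,1,2)).reshape(-1,2)/1e5
    M=cv2.moments((H*1e5).astype(np.int32).reshape(-1,1,2));ct=np.array([M["m10"],M["m01"]])/M["m00"]/1e5
    v=P-ct;t=np.arctan2(v[:,1],v[:,0]);r=np.hypot(*v.T)
    ts=np.radians(np.arange(0,360));o=np.argsort(t);rr=np.interp(ts,t[o],r[o],period=2*np.pi)
    F=np.sum(rr*np.exp(-6j*ts));print("nut",ct.round(4),"corner heading mod60",(-np.degrees(np.angle(F))/6*1)%60,abs(F)/rr.sum(),rr.min(),rr.max(),"area A/F",np.sqrt(cv2.contourArea((H*1e5).astype(np.int32).reshape(-1,1,2))/1e10/.866))
print("nut tri",tri(f(417,93,5.7,205,215),f(294,196,6,250,245)),tri(f(694,135,5.7,205,215),f(439,61,6,250,245)))
print("bolt1 tri head top? tip top",onplane("top",[f(437-0,0,1,0,0)],0).round(3))
go(.60,.355,.1,20)
z=np.load("pics/top0.npz");C=cloud("top",z["d"]);print("floors",[np.median(C[v-4:v+5,u-4:u+5,2]).round(4) for u,v in[(290,310),(248,310),(220,320),(365,310),(413,310)]])
E
```

```text
b1 [[0.5888 0.325  0.011 ]
 [0.6023 0.3829 0.011 ]
 [0.6    0.372  0.011 ]] 76.69579949068687
nut [0.6027 0.2673] corner heading mod60 15.469530740323355 0.02772641881173332 0.011917577308627778 0.014096695604500048 area A/F 0.02486572949792954
nut [0.5863 0.1745] corner heading mod60 13.30560524204292 0.02575767981445271 0.01186708790600771 0.014175970808300452 area A/F 0.024706822509621508
nut tri (array([0.60313668, 0.26727627, 0.01227163]), np.float64(0.0007521063366246277)) (array([0.58682684, 0.17435542, 0.0118958 ]), np.float64(0.001439162874425618))
bolt1 tri head top? tip top [[ 1.058 -0.058  0.   ]]
shift [-4.357 -0.797  0.966] heading 69.27 turn [-3.000e-04  1.000e-04  1.369e-01] (49.3deg) q6->39ish (plus dq1) | tcp [0.2208 0.5839 0.1966] F [ 0.5  0.1 -0. ] gap 0.999 t 0.1
floors [np.float64(0.0038), np.float64(0.0035), np.float64(0.004), np.float64(0.0033), np.float64(0.0033)]
```

```bash
python3 -m inch '[[-1,[-0.3,-0.3,0],[0,0,0.024]],[-1,[-0.6,-0.6,0.2],[0,0,0.048]],[-1,[-1,-0.8,0.4],[0,0,0.072]],[-1,[-1,-0.8,0.6],[0,0,0.095]],[-1,[-1,-0.8,0.8],[0,0,0.119]],[-1,[-1,-0.8,0.8],[0,0,0.143]],[-1,[-1,-0.8,0.8],[0,0,0.167]],[-1,[-1,-0.8,0.8],[0,0,0.19]],[-1,[-1,-0.8,0.8],[0,0,0.214]],[-1,[-1,-0.8,0.8],[0,0,0.2295]],[-1,[-1,-0.8,0.8],[0,0,0.2295]]]'; python3 -c "
from h import *
go(.596,.357,.1,-13.3)"
```

```text
t: 1.2
tcp_pos: [0.2862, 0.4741, 0.1172]
tool_rot: [0.784, 0.62, -0.0, 0.0]
force: [-0.3, -0.4, -1.0]
finger_gap: 0.999
shift [-0.424  3.285  0.17 ] heading -13.34 turn [-0.0001  0.0001 -0.0001] (-0.0deg) q6->61ish (plus dq1) | tcp [0.2862 0.4741 0.1172] F [-0.3 -0.4 -1. ] gap 0.999 t 1.2
```

```bash
python3 -m inch '[[0,[-0.2,0.4,0],[0,0,0]],[0,[-0.4,0.8,0.1],[0,0,0]],[0,[-0.42,1,0.17],[0,0,0]]]';python3 -m inch '[[0,[0,0.5,0],[0,0,0]],[0,[0,1,0],[0,0,0]]]';python3 -m inch '[[0,[0,0.5,0],[0,0,0]],[0,[0,1,0],[0,0,0]],[0,[0,1,0],[0,0,0]]]'; python3 -c "
from h import *
go(.596,.357,.1,-13.3)
go(.596,.357,.004,-13.3)"
```

```text
t: 1.5
tcp_pos: [0.3757, 0.4081, 0.1001]
tool_rot: [0.784, 0.62, -0.0, 0.0]
force: [0.6, 0.4, -0.4]
finger_gap: 0.516
t: 1.7
tcp_pos: [0.4717, 0.3866, 0.1]
tool_rot: [0.783, 0.621, -0.001, -0.0]
force: [-0.1, 0.6, 0.5]
finger_gap: 0.502
t: 2.0
tcp_pos: [0.5767, 0.362, 0.1007]
tool_rot: [0.785, 0.619, 0.003, 0.002]
force: [-1.0, -0.2, 0.9]
finger_gap: 0.501
shift [-0.004  0.199  0.008] heading -13.53 turn [ 0.0011 -0.0005 -0.0006] (-0.2deg) q6->36ish (plus dq1) | tcp [0.5767 0.362  0.1007] F [-1.  -0.2  0.9] gap 0.501 t 2.0
shift [-0.007  0.192  0.968] heading -13.53 turn [ 0.0011 -0.0005 -0.0006] (-0.2deg) q6->36ish (plus dq1) | tcp [0.5767 0.362  0.1007] F [-1.  -0.2  0.9] gap 0.501 t 2.0
```

```bash
python3 -m inch '[[0,[0,0.2,0.25],[0,0,0]],[0,[0,0.2,0.5],[0,0,0]],[0,[0,0.2,0.5],[0,0,0]],[0,[0,0.2,0.5],[0,0,0]]]'; python3 -c "
from h import *
go(.596,.357,.004,-13.3)
p,d=snapshot('top');cv2.imwrite('pics/c1.png',cv2.resize(p[180:280,180:340],None,fx=5,fy=5))"
```

```text
t: 2.4
tcp_pos: [0.5867, 0.3595, 0.0499]
tool_rot: [0.784, 0.621, -0.001, -0.0]
force: [0.2, 0.0, 0.2]
finger_gap: 0.501
shift [-0.003  0.098  0.459] heading -13.27 turn [-0.0004  0.0002  0.0001] (0.0deg) q6->36ish (plus dq1) | tcp [0.5867 0.3595 0.0499] F [0.2 0.  0.2] gap 0.501 t 2.4
```

View pics/c1.png

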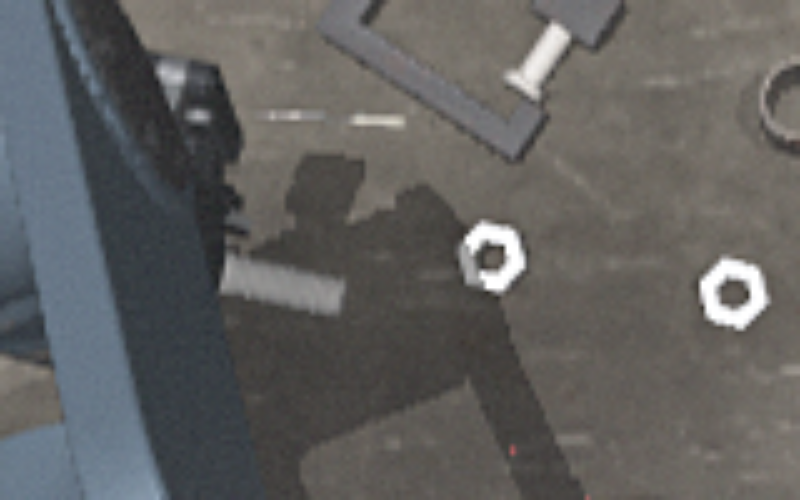

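```bash
python3 -m inch '[[0,[0,0.1,0],[0,0,0]],[0,[0,0.1,0.2],[0,0,0]],[0,[0,0.1,0.36],[0,0,0]],[0,[0,0.1,0.45],[0,0,0]],[0,[0,0.1,0.45],[0,0,0]],[1,[0,0.1,0.45],[0,0,0]],[1,[0,0.1,0.45],[0,0,0]],[1,[0,0.1,0.45],[0,0,0]],[1,[0,0.1,0.45],[0,0,0]],[1,[0,0.1,0.45],[0,0,0]],[1,[0,0.1,0.45],[0,0,0]]]' 50; python3 -c "
from h import *
go(.447,.414,.06,0)"
```

```text
t: 3.55
tcp_pos: [0.5979, 0.3573, 0.0057]
tool_rot: [0.785, 0.62, 0.0, 0.0]
force: [0.1, -0.6, -0.3]
finger_gap: 0.004
shift [ 0.204 -1.599 -0.543] heading -13.35 turn [ 0.     -0.     -0.0371] (-13.3deg) q6->22ish (plus dq1) | tcp [0.5979 0.3573 0.0057] F [ 0.1 -0.6 -0.3] gap 0.004 t 3.55
```

```bash
python3 -c "
from h import *
p,d=snapshot('side');cv2.imwrite('pics/c2.png',cv2.resize(p[180:340,200:400],None,fx=4,fy=3.7))
p,d=snapshot('top');cv2.imwrite('pics/c3.png',cv2.resize(p[180:280,180:340],None,fx=5,fy=5))"
```

```text
(no output)
```

View pics/c2.png

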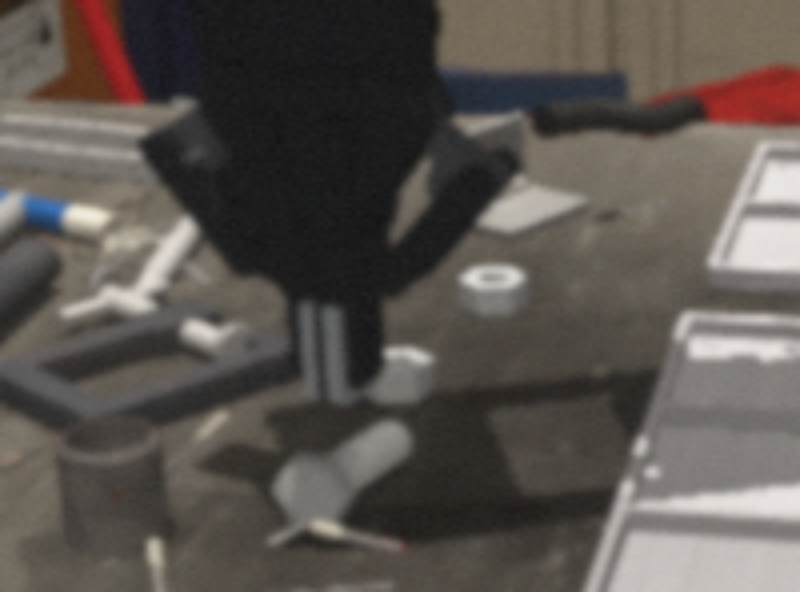

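View pics/c3.png

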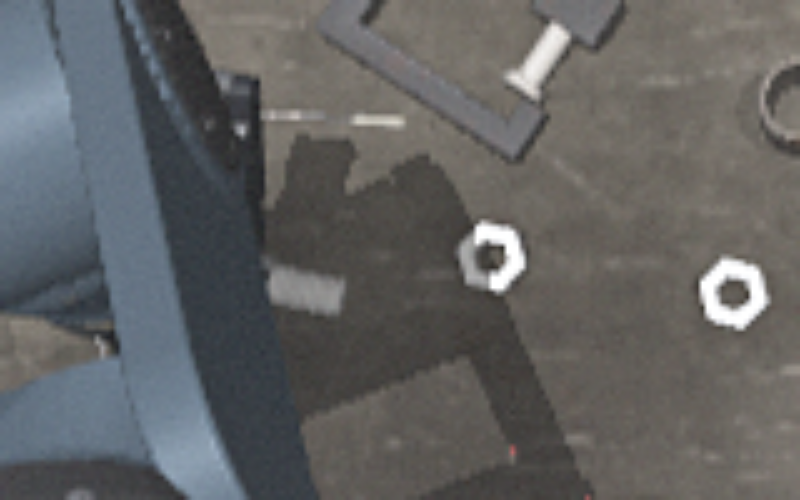

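```bash
python3 -c "
from h import *
s=sense();print(s['tcp_pos'],s['q'])
print(proj('side',[s['tcp_pos'],[.596,.357,.01],[.5955,.354,.01]]),onplane('side',[(282,288)],.006),onplane('side',[(282,288)],.03))
p,d=snapshot('side');C=cloud('side',d)
for u,v in [(282,285),(282,275),(280,262),(270,240),(290,303),(285,312),(300,280)]: print(u,v,C[v,u].round(3))
"
```

```text
[0.59777301 0.35725391 0.00558416] [ 3.78618501e-01  8.50687522e-01  1.36190555e+00 -2.75726007e-05
  9.28952968e-01  6.11593244e-01]
[[285.95824165 309.57519037]
 [287.13516946 306.55981093]
 [288.11122208 305.56547605]] [[0.62143578 0.29364834 0.006     ]] [[0.60571873 0.34361508 0.03      ]]
282 285 [0.598 0.368 0.046]
282 275 [0.596 0.37  0.061]
280 262 [0.6   0.364 0.076]
270 240 [0.608 0.373 0.108]
290 303 [0.592 0.357 0.015]
285 312 [0.592 0.38  0.014]
300 280 [0.599 0.278 0.013]
```

```bash
python3 -c "
from h import *
s=sense();r=R.from_quat(s['tool_rot']).as_matrix();print(r.round(3))
p,d=snapshot('side')
for k in range(0,10):
    u=proj('side',[s['tcp_pos']-r[:,2]*.02*k])[0];cv2.circle(p,tuple(int(round(a)) for a in u),1,(0,0,255) if k%5 else (0,255,0),-1)
C=cloud('side',d)
for v in range(200,300,6): print(v,C[v,282].round(3))
cv2.imwrite('pics/c4.png',cv2.resize(p[100:340,180:400],None,fx=2.5,fy=2.5))"
```

```text
[[ 0.231  0.973  0.   ]
 [ 0.973 -0.231 -0.   ]
 [ 0.     0.    -1.   ]]
200 [0.591 0.37  0.16 ]
206 [0.591 0.37  0.152]
212 [0.59  0.376 0.146]
218 [0.589 0.38  0.14 ]
224 [0.59  0.378 0.132]
230 [0.591 0.375 0.123]
236 [0.592 0.375 0.115]
242 [0.592 0.376 0.108]
248 [0.594 0.372 0.098]
254 [0.595 0.371 0.09 ]
260 [0.594 0.373 0.083]
266 [0.596 0.37  0.073]
272 [0.597 0.369 0.064]
278 [0.597 0.367 0.055]
284 [0.597 0.37  0.048]
290 [ 0.624  0.287 -0.   ]
296 [ 0.618  0.306 -0.   ]
```

View pics/c4.png

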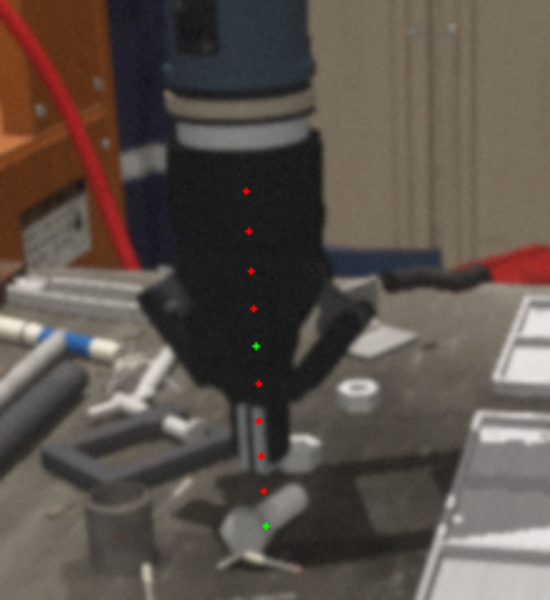

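```bash
python3 -m inch '[[0,[0,-0.015,0],[0,0,0]],[0,[0,-0.015,0],[0,0,0]],[0,[0,-0.015,0],[0,0,0]],[0,[0,-0.015,0.1],[0,0,0]],[0,[0,-0.015,0.2],[0,0,0]],[0,[0,-0.015,0.2],[0,0,0]]]'; python3 -c "
from h import *
s=sense();go(.596,.357,0,-13.3)
p,d=snapshot('side')
for k in range(0,10):
    u=proj('side',[s['tcp_pos']+[0,0,.02*k]])[0];cv2.circle(p,tuple(int(round(a)) for a in u),0,(0,0,255) if k%5 else (0,255,0),-1)
cv2.imwrite('pics/c5.png',cv2.resize(p[180:340,200:380],None,fx=4,fy=3.7))"
```

```text
t: 4.35
tcp_pos: [0.5945, 0.3568, -0.017]
tool_rot: [0.785, 0.62, -0.002, -0.001]
force: [-1.1, -0.7, 0.7]
finger_gap: 0.499
shift [ 0.005  0.013 -0.17 ] heading -13.36 turn [-0.0006  0.0004 -0.0002] (-0.1deg) q6->35ish (plus dq1) | tcp [ 0.5945  0.3568 -0.017 ] F [-1.1 -0.7  0.7] gap 0.499 t 4.35
```

View pics/c5.png

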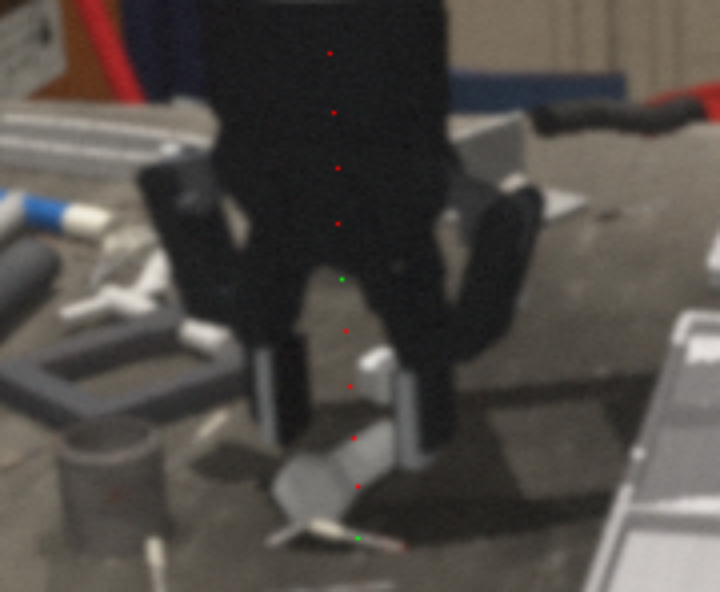

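```bash
python3 -m inch '[[0,[0,0.015,0.05],[0,0,0]],[0,[0,0.015,0.09],[0,0,0]],[0,[0,0.015,0.12],[0,0,0]],[0,[0,0.015,0.12],[0,0,0]],[1,[0,0.015,0.12],[0,0,0]],[1,[0,0.015,0.12],[0,0,0]],[1,[0,0.015,0.12],[0,0,0]],[1,[0,0.015,0.12],[0,0,0]],[1,[0,0.015,0.12],[0,0,0]],[1,[0,0.015,0.12],[0,0,0]]]' 50; python3 -c "
from h import *
s=sense();go(.447,.414,.05,0)"
```

```text
t: 5.4
tcp_pos: [0.5981, 0.3573, -0.0261]
tool_rot: [0.784, 0.62, 0.0, 0.0]
force: [-0.1, 0.1, 2.6]
finger_gap: 0.159
shift [ 0.203 -1.601 -0.762] heading -13.35 turn [ 0.0001 -0.     -0.0371] (-13.3deg) q6->22ish (plus dq1) | tcp [ 0.5981  0.3573 -0.0261] F [-0.1  0.1  2.6] gap 0.159 t 5.4
```

```bash
python3 -m inch '[[1,[0,0,-0.2],[0,0,0]],[1,[0,0,-0.5],[0,0,0]],[1,[0.1,-0.4,-0.7],[0,0,-0.015]],[1,[0.2,-0.8,-0.7],[0,0,-0.037]],[1,[0.2,-1,-0.7],[0,0,-0.037]],[1,[0.2,-1,-0.7],[0,0,-0.037]],[1,[0.2,-1,-0.7],[0,0,-0.037]]]'; python3 -c "
from h import *
s=sense();go(.447,.414,-.023,0)
p,d=snapshot('side');cv2.imwrite('pics/c6.png',p[150:420,150:550])"
```

```text
t: 6.1
tcp_pos: [0.5051, 0.4, 0.0433]
tool_rot: [0.707, 0.707, 0.0, 0.0]
force: [0.3, 0.2, -0.2]
finger_gap: 0.157
shift [ 0.14  -0.581  0.663] heading 0.02 turn [0.0001 0.     0.    ] (0.0deg) q6->28ish (plus dq1) | tcp [0.5051 0.4    0.0433] F [ 0.3  0.2 -0.2] gap 0.157 t 6.1
```

View pics/c6.png

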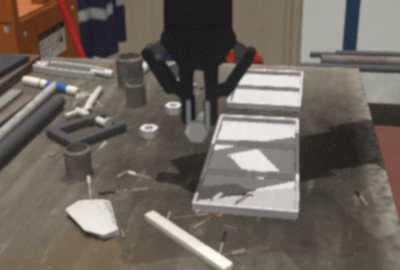

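```bash
python3 -m inch '[[1,[0.1,-0.4,0],[0,0,0]],[1,[0.17,-0.58,0.2],[0,0,0]],[1,[0.17,-0.58,0.45],[0,0,0]],[1,[0.17,-0.58,0.58],[0,0,0]],[1,[0.17,-0.58,0.65],[0,0,0]],[1,[0.17,-0.58,0.65],[0,0,0]],[1,[0.17,-0.58,0.65],[0,0,0]]]'; python3 -m inch '[[0.4,[0,0,0],[0,0,0]],[0.3,[0,0,0],[0,0,0]],[0.3,[0,0,0],[0,0,0]],[0.3,[0,0,0],[0,0,0]],[0.3,[0,0,-0.2],[0,0,0]],[0.3,[0,0,-0.5],[0,0,0]],[0.3,[0.1,0.4,-0.7],[0,0,0.02]],[0,[0,0.8,-0.7],[0,0,0.04]],[0,[-0.5,1,-0.7],[0,0,0.04]],[0,[-1,1,-0.7],[0,0,0.04]],[0,[-1,1,-0.7],[0,0,0.04]],[0,[-1,1,-0.7],[0,0,0.04]]]';  python3 -c "
from h import *
s=sense();go(.603,.2675,.0,-14.5)
p,d=snapshot('side');cv2.imwrite('pics/c7.png',p[150:420,150:550])
p,d=snapshot('top');cv2.imwrite('pics/c8.png',p[150:400,130:530])"
```

```text
t: 6.85
tcp_pos: [0.4486, 0.4169, -0.0211]
tool_rot: [0.708, 0.707, 0.001, 0.0]
force: [-0.2, -0.8, -1.1]
finger_gap: 0.166
t: 8.05
tcp_pos: [0.5471, 0.3154, 0.0486]
tool_rot: [0.791, 0.612, -0.0, -0.0]
force: [0.4, 0.6, 0.2]
finger_gap: 0.502
shift [-0.322  0.662  0.485] heading -14.60 turn [-0.0001  0.     -0.0003] (-0.1deg) q6->34ish (plus dq1) | tcp [0.5471 0.3154 0.0486] F [0.4 0.6 0.2] gap 0.502 t 8.05
```

View pics/c7.png

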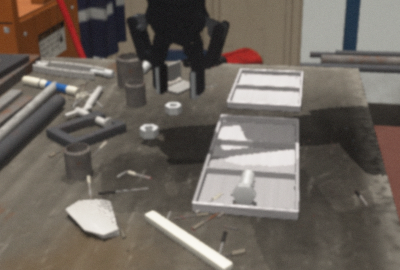

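View pics/c8.png

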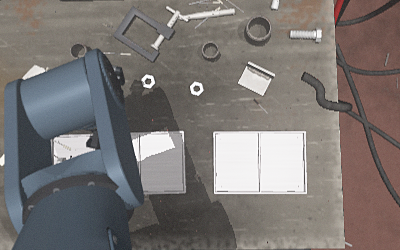

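```bash
python3 -m inch '[[0,[-0.3,0.4,0],[0,0,0]],[0,[-0.322,0.662,0.2],[0,0,0]],[0,[-0.322,0.662,0.45],[0,0,0]],[0,[-0.322,0.662,0.45],[0,0,0]],[0,[-0.322,0.662,0.45],[0,0,0]]]';  python3 -c "
from h import *
s=sense();go(.603,.2675,-.027,-14.5)
p,d=snapshot('side');cv2.imwrite('pics/d1.png',cv2.resize(p[150:300,200:400],None,fx=4,fy=4))"
```

```text
t: 8.65
tcp_pos: [0.6019, 0.2706, 0.003]
tool_rot: [0.79, 0.614, -0.001, -0.0]
force: [-0.1, -0.1, 0.7]
finger_gap: 0.498
shift [-0.027  0.019  0.3  ] heading -14.31 turn [-0.0003  0.0001  0.0005] (0.2deg) q6->29ish (plus dq1) | tcp [0.6019 0.2706 0.003 ] F [-0.1 -0.1  0.7] gap 0.498 t 8.65
```

View pics/d1.png

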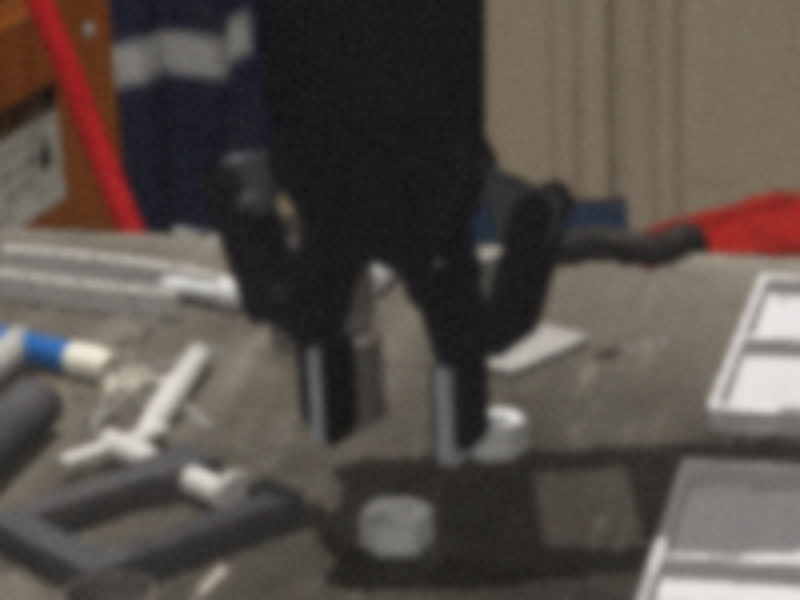

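```bash
python3 -m inch '[[0.25,[-0.027,0.019,0],[0,0,0]],[0.25,[-0.027,0.019,0.1],[0,0,0]],[0.25,[-0.027,0.019,0.2],[0,0,0]],[0.25,[-0.027,0.019,0.28],[0,0,0]],[0.25,[-0.027,0.019,0.29],[0,0,0]],[1,[-0.027,0.019,0.29],[0,0,0]],[1,[-0.027,0.019,0.29],[0,0,0]],[1,[-0.027,0.019,0.29],[0,0,0]],[1,[-0.027,0.019,0.29],[0,0,0]],[1,[-0.027,0.019,0.29],[0,0,0]]]' 40; python3 -c "
from h import *
s=sense();go(.447,.329,.05,0)"
```

```text
t: 9.7
tcp_pos: [0.6045, 0.2661, -0.0252]
tool_rot: [0.79, 0.613, 0.0, 0.0]
force: [-0.1, -0.0, -0.7]
finger_gap: 0.256
shift [ 0.217 -1.682 -0.753] heading -14.43 turn [ 0.0001 -0.     -0.0401] (-14.4deg) q6->14ish (plus dq1) | tcp [ 0.6045  0.2661 -0.0252] F [-0.1 -0.  -0.7] gap 0.256 t 9.7
```

```bash
python3 -m inch '[[1,[0,0,-0.2],[0,0,0]],[1,[0,0,-0.5],[0,0,0]],[1,[0.1,-0.4,-0.7],[0,0,-0.02]],[1,[0.22,-0.8,-0.7],[0,0,-0.04]],[1,[0.22,-1,-0.7],[0,0,-0.04]],[1,[0.22,-1,-0.7],[0,0,-0.04]],[1,[0.22,-1,-0.7],[0,0,-0.04]]]'; python3 -c "
from h import *
s=sense();go(.447,.329,-.0215,0)"
```

```text
t: 10.4
tcp_pos: [0.5137, 0.3125, 0.0449]
tool_rot: [0.707, 0.707, 0.001, 0.0]
force: [0.8, -0.0, 0.1]
finger_gap: 0.25
shift [ 0.165 -0.668  0.663] heading 0.01 turn [ 0.0003 -0.      0.    ] (0.0deg) q6->21ish (plus dq1) | tcp [0.5137 0.3125 0.0449] F [ 0.8 -0.   0.1] gap 0.25 t 10.4
```

Place the nut, release, rise and head for the angle.

```bash
python3 -m inch '[[1,[0.1,-0.4,0],[0,0,0]],[1,[0.165,-0.66,0.2],[0,0,0]],[1,[0.165,-0.66,0.45],[0,0,0]],[1,[0.165,-0.66,0.6],[0,0,0]],[1,[0.165,-0.66,0.66],[0,0,0]],[1,[0.165,-0.66,0.66],[0,0,0]],[1,[0.165,-0.66,0.66],[0,0,0]]]'; python3 -m inch '[[0.3,[0,0,0],[0,0,0]],[0.1,[0,0,0],[0,0,0]],[0.1,[0,0,0],[0,0,0]],[0.1,[0,0,0],[0,0,0]],[0.1,[0,0,-0.2],[0,0,0]],[0,[0,0,-0.5],[0,0,0]],[-1,[-0.3,0.4,-0.9],[0,0,-0.02]],[-1,[-0.6,0.8,-1],[0,0,-0.04]],[-1,[-1,1,-1],[0,0,-0.06]],[-1,[-1,1,-1],[0,0,-0.08]],[-1,[-1,1,-1],[0,0,-0.1]],[-1,[-1,1,-1],[0,0,-0.12]],[-1,[-1,1,-1],[0,0,-0.14]],[-1,[-1,1,-1],[0,0,-0.16]],[-1,[-1,1,-1],[0,0,-0.172]],[-1,[-1,1,-1],[0,0,-0.172]]]';  python3 -c "
from h import *
s=sense();go(.6086,.0574,.05,62)
p,d=snapshot('side');cv2.imwrite('pics/d2.png',cv2.resize(p[180:400,300:550],None,fx=2.5,fy=2.5))"
```

```text
t: 11.1
tcp_pos: [0.4485, 0.3288, -0.0212]
tool_rot: [0.708, 0.707, 0.001, 0.0]
force: [0.9, 0.6, -1.0]
finger_gap: 0.252
t: 12.7
tcp_pos: [0.5467, 0.2287, 0.0786]
tool_rot: [0.243, 0.97, -0.0, -0.0]
force: [-0.1, -0.1, -0.3]
finger_gap: 1.001
shift [-1.353 -1.219  0.286] heading 61.88 turn [-0.     -0.     -0.0003] (-0.1deg) q6->-50ish (plus dq1) | tcp [0.5467 0.2287 0.0786] F [-0.1 -0.1 -0.3] gap 1.001 t 12.7
```

View pics/d2.png

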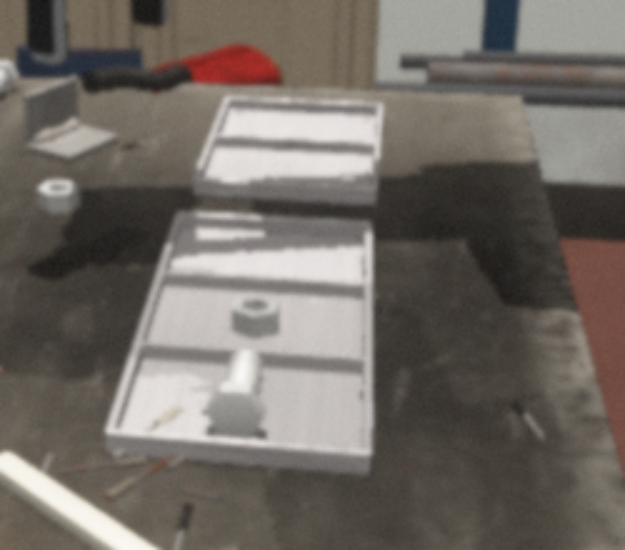

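```bash
python3 -m inch '[[-1,[-0.4,-0.3,0],[0,0,0]],[-1,[-0.7,-0.6,0.1],[0,0,0]],[-1,[-1,-0.9,0.2],[0,0,0]],[-1,[-1,-1,0.2],[0,0,0]]]'; python3 -m inch '[[-1,[-0.3,-0.2,0],[0,0,0]],[-1,[-0.35,-0.2,0],[0,0,0]],[-1,[-0.35,-0.2,0],[0,0,0]],[-1,[-0.35,-0.2,0],[0,0,0]]]'; python3 -c "
from h import *
s=sense();go(.6104,.0564,-.029,62)
p,d=snapshot('side')
for k in range(0,10):
    u=proj('side',[s['tcp_pos']+[0,0,.02*k]])[0];cv2.circle(p,tuple(int(round(a)) for a in u),0,(0,0,255) if k%5 else (0,255,0),-1)
cv2.imwrite('pics/d3.png',cv2.resize(p[130:280,220:420],None,fx=4,fy=4))
p,d=snapshot('top');cv2.imwrite('pics/d4.png',p[130:400,130:530])"
```

```text
t: 13.15
tcp_pos: [0.5901, 0.0892, 0.0576]
tool_rot: [0.246, 0.969, -0.0, 0.001]
force: [0.7, 0.5, 1.0]
finger_gap: 1.0
t: 13.55
tcp_pos: [0.6085, 0.0604, 0.0585]
tool_rot: [0.243, 0.97, 0.0, -0.001]
force: [-0.3, 0.6, -0.3]
finger_gap: 1.001
shift [-0.037 -0.026  0.875] heading 61.90 turn [-0.     -0.0002 -0.0003] (-0.1deg) q6->-67ish (plus dq1) | tcp [0.6085 0.0604 0.0585] F [-0.3  0.6 -0.3] gap 1.001 t 13.55
```

View pics/d3.png

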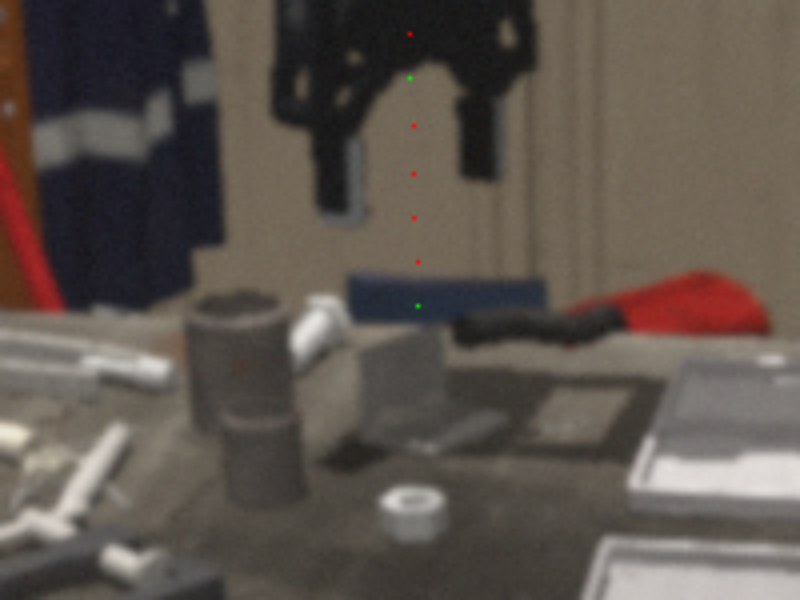

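View pics/d4.png

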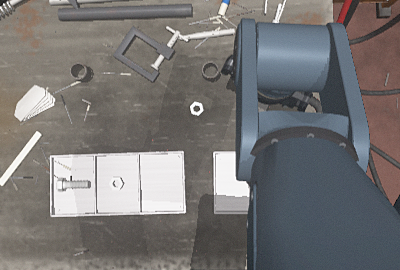

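```bash
python3 -m inch '[[-1,[-0.037,-0.026,0.3],[0,0,0]],[-1,[-0.037,-0.026,0.5],[0,0,0]],[-1,[-0.037,-0.026,0.5],[0,0,0]],[-1,[-0.037,-0.026,0.5],[0,0,0]]]'; python3 -c "
from h import *
s=sense();go(.6104,.0564,-.033,62)
p,d=snapshot('side')
cv2.imwrite('pics/d5.png',cv2.resize(p[130:280,220:420],None,fx=4,fy=4))"
```

```text
t: 14.05
tcp_pos: [0.6109, 0.0561, 0.0085]
tool_rot: [0.242, 0.97, -0.0, -0.001]
force: [-0.8, -0.4, 1.8]
finger_gap: 1.001
shift [0.005 0.    0.415] heading 61.95 turn [-0.0001 -0.0002 -0.0001] (-0.1deg) q6->-67ish (plus dq1) | tcp [0.6109 0.0561 0.0085] F [-0.8 -0.4  1.8] gap 1.001 t 14.05
```

View pics/d5.png

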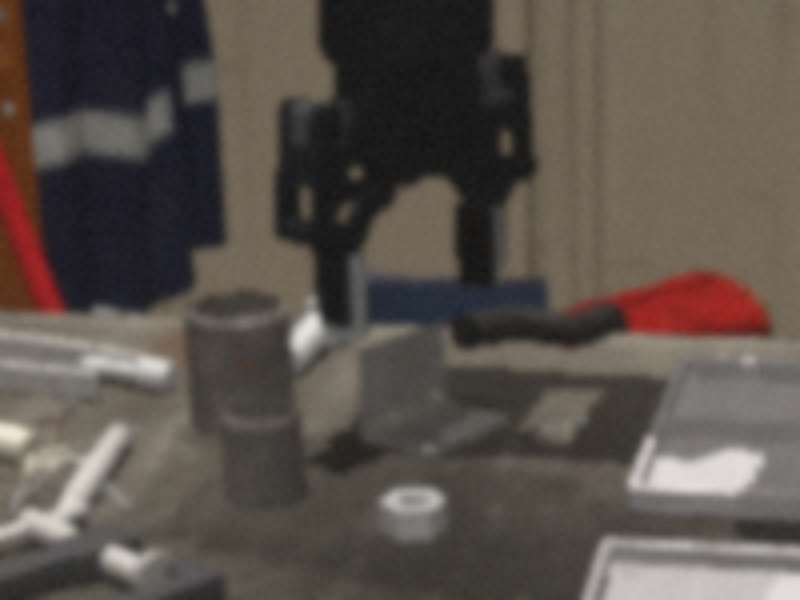

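```bash
python3 -m inch '[[-1,[0,0,0.1],[0,0,0]],[-1,[0,0,0.2],[0,0,0]],[-1,[0,0,0.3],[0,0,0]],[-1,[0,0,0.38],[0,0,0]],[-1,[0,0,0.41],[0,0,0]],[-1,[0,0,0.41],[0,0,0]],[1,[0,0,0.41],[0,0,0]],[1,[0,0,0.41],[0,0,0]],[1,[0,0,0.41],[0,0,0]],[1,[0,0,0.41],[0,0,0]],[1,[0,0,0.41],[0,0,0]],[1,[0,0,0.41],[0,0,0]]]' 60; python3 -c "
from h import *
s=sense();go(.447,.244,.05,0)
p,d=snapshot('side')
cv2.imwrite('pics/d6.png',cv2.resize(p[130:280,220:420],None,fx=4,fy=4))"
```

```text
t: 15.3
tcp_pos: [0.6124, 0.0551, -0.0317]
tool_rot: [0.243, 0.97, 0.0, 0.001]
force: [-0.2, 0.9, 6.1]
finger_gap: 0.632
shift [ 2.347  0.887 -0.821] heading 61.89 turn [0.0003 0.0002 0.1719] (61.9deg) q6->-5ish (plus dq1) | tcp [ 0.6124  0.0551 -0.0317] F [-0.2  0.9  6.1] gap 0.632 t 15.3
```

View pics/d6.png

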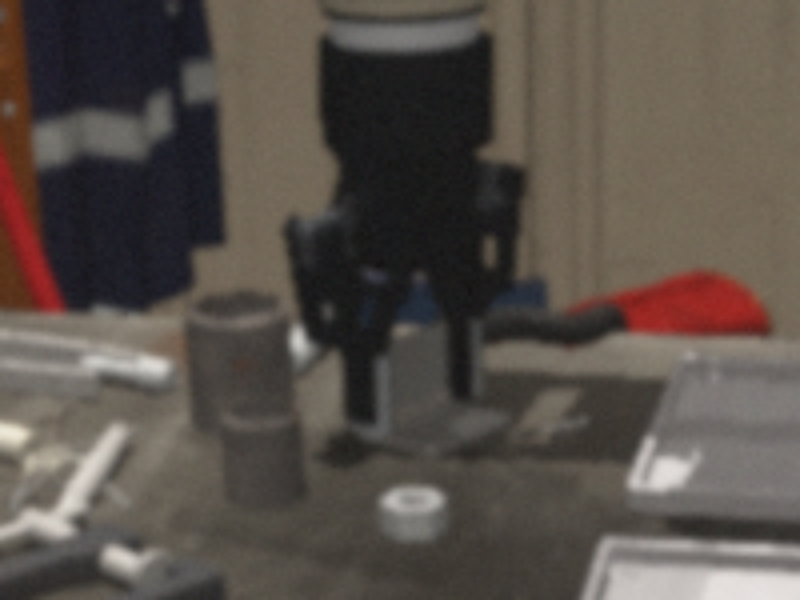

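```bash
python3 -m inch '[[1,[0,0,-0.15],[0,0,0]],[1,[0,0,-0.4],[0,0,0]],[1,[0.3,0.1,-0.7],[0,0,0]],[1,[0.65,0.3,-0.8],[0,0,0]],[1,[1,0.5,-0.8],[0,0,0]],[1,[1,0.5,-0.8],[0,0,0]]]'; python3 -m inch '[[1,[0.4,0.1,0],[0,0,0.02]],[1,[0.8,0.3,0],[0,0,0.04]],[1,[1,0.4,0],[0,0,0.06]],[1,[1,0.4,0],[0,0,0.08]],[1,[1,0.4,0],[0,0,0.1]],[1,[1,0.4,0],[0,0,0.12]],[1,[1,0.4,0],[0,0,0.14]],[1,[1,0.4,0],[0,0,0.16]],[1,[1,0.4,0],[0,0,0.172]],[1,[1,0.4,0],[0,0,0.172]],[1,[1,0.4,0],[0,0,0.172]]]';python3 -c "
from h import *
s=sense();go(.447,.244,-.027,0)
p,d=snapshot('side')
cv2.imwrite('pics/d7.png',cv2.resize(p[130:330,270:470],None,fx=3,fy=3))"
```

```text
t: 15.95
tcp_pos: [0.5414, 0.15, 0.048]
tool_rot: [0.241, 0.971, -0.0, -0.003]
force: [-0.3, -0.1, -2.5]
finger_gap: 0.631
t: 17.05
tcp_pos: [0.4775, 0.2285, 0.0475]
tool_rot: [0.707, 0.707, -0.0, -0.0]
force: [-0.3, 0.4, -2.6]
finger_gap: 0.626
shift [ 0.155 -0.304  0.745] heading 0.05 turn [-0.0001  0.      0.0001] (0.1deg) q6->13ish (plus dq1) | tcp [0.4775 0.2285 0.0475] F [-0.3  0.4 -2.6] gap 0.626 t 17.05
```

View pics/d7.png

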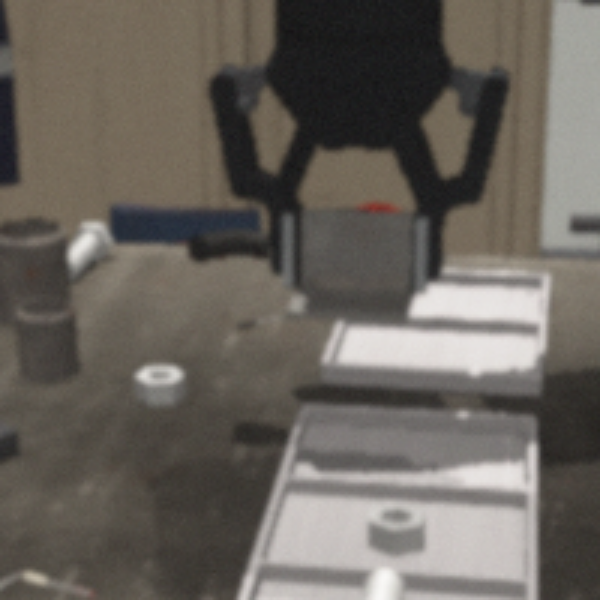

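```bash
python3 -m inch '[[1,[0.045,-0.3,0],[0,0,0]],[1,[0.045,-0.304,0.2],[0,0,0]],[1,[0.045,-0.304,0.4],[0,0,0]],[1,[0.045,-0.304,0.55],[0,0,0]],[1,[0.045,-0.304,0.67],[0,0,0]],[1,[0.045,-0.304,0.73],[0,0,0]],[1,[0.045,-0.304,0.755],[0,0,0]],[1,[0.045,-0.304,0.755],[0,0,0]],[1,[0.045,-0.304,0.755],[0,0,0]]]';python3 -c "
from h import *
s=sense();go(.447,.233,-.028,0)
p,d=snapshot('side')
cv2.imwrite('pics/d8.png',cv2.resize(p[180:380,300:500],None,fx=3,fy=3))"
```

```text
t: 18.0
tcp_pos: [0.4475, 0.2335, -0.0275]
tool_rot: [0.707, 0.707, 0.0, 0.0]
force: [0.1, 0.9, -1.2]
finger_gap: 0.631
shift [-0.005 -0.005  0.005] heading -0.02 turn [ 0.0002 -0.     -0.0001] (-0.0deg) q6->15ish (plus dq1) | tcp [ 0.4475  0.2335 -0.0275] F [ 0.1  0.9 -1.2] gap 0.631 t 18.0
```

View pics/d8.png

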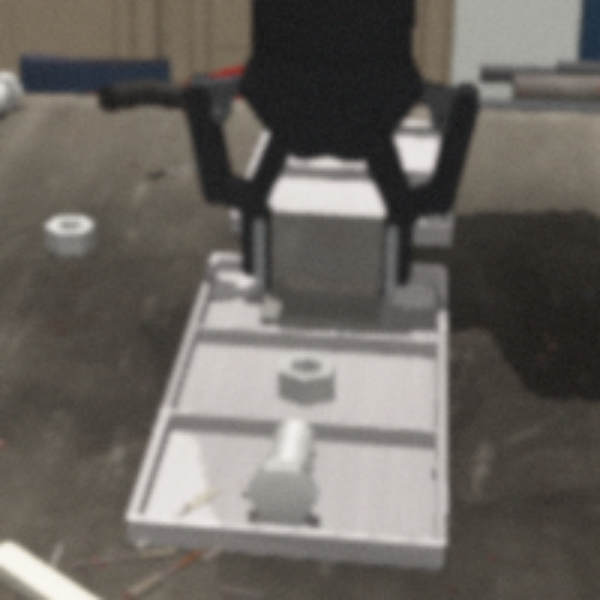

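```bash
python3 -m inch '[[1,[0,0,0.01],[0,0,0]],[-0.3,[0,0,0.01],[0,0,0]],[-0.45,[0,0,0.01],[0,0,0]],[-0.5,[0,0,0.01],[0,0,0]],[-0.5,[0,0,0.01],[0,0,0]],[-0.5,[0,0,0],[0,0,0]],[-0.5,[0,0,-0.2],[0,0,0]],[-0.5,[0,0,-0.5],[0,0,0]],[-1,[0,0,-0.9],[0,0,0]],[-1,[-0.3,0.4,-1],[0,0,0]],[-1,[-0.6,0.8,-1],[0,0,0]],[-1,[-1,1,-1],[0,0,0]],[-1,[-1,1,-1],[0,0,0]]]';python3 -c "
from h import *
s=sense();go(.690,.0564,.06,0)
p,d=snapshot('side')
cv2.imwrite('pics/d9.png',cv2.resize(p[180:380,300:500],None,fx=3,fy=3))"
```

```text
t: 19.35
tcp_pos: [0.5518, 0.1288, 0.0727]
tool_rot: [0.709, 0.705, 0.002, 0.002]
force: [-0.1, 0.4, 0.2]
finger_gap: 0.997
shift [-0.716  1.385  0.135] heading -0.34 turn [ 0.0009  0.0002 -0.001 ] (-0.3deg) q6->2ish (plus dq1) | tcp [0.5518 0.1288 0.0727] F [-0.1  0.4  0.2] gap 0.997 t 19.35
```

View pics/d9.png

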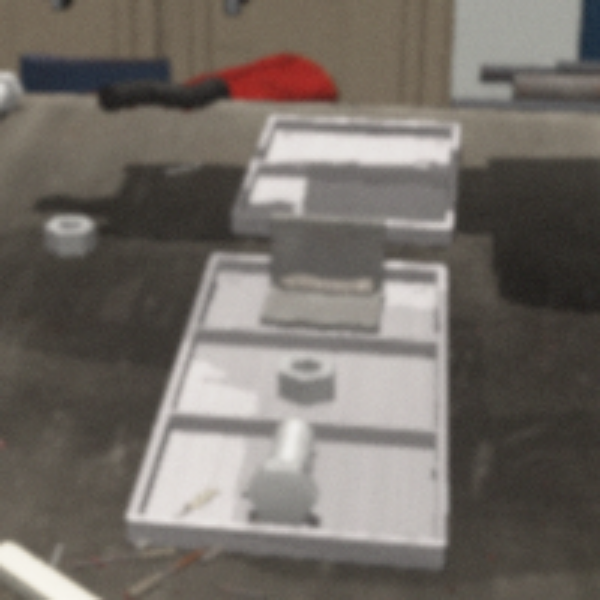

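```bash
python3 -m inch '[[-1,[-0.2,0.4,0],[0,0,0]],[-1,[-0.5,0.8,0],[0,0,0]],[-1,[-0.716,1,0],[0,0,0]],[-1,[-0.716,1,0.1],[0,0,0]]]'; python3 -m inch '[[-1,[0,0.35,0],[0,0,0]],[-1,[0,0.35,0],[0,0,0]],[-1,[0,0.35,0],[0,0,0]],[-1,[0,0.35,0],[0,0,0]]]';python3 -c "
from h import *
s=sense();go(.6905,.0563,-.022,0)
p,d=snapshot('side')
cv2.imwrite('pics/e1.png',cv2.resize(p[100:280,220:420],None,fx=3,fy=3))"
```

```text
t: 19.8
tcp_pos: [0.6511, 0.0596, 0.0631]
tool_rot: [0.708, 0.706, 0.002, 0.003]
force: [-0.6, 0.8, 0.0]
finger_gap: 1.0
t: 20.2
tcp_pos: [0.6797, 0.0631, 0.0614]
tool_rot: [0.707, 0.707, -0.001, -0.001]
force: [-0.6, 0.0, 0.2]
finger_gap: 1.0
shift [-0.069  0.111  0.833] heading 0.05 turn [-0.0005 -0.0001  0.0001] (0.1deg) q6->-4ish (plus dq1) | tcp [0.6797 0.0631 0.0614] F [-0.6  0.   0.2] gap 1.0 t 20.2
```

View pics/e1.png

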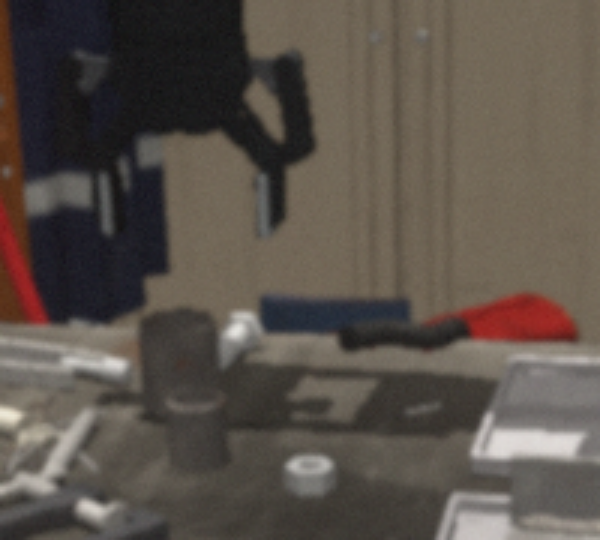

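```bash
python3 -m inch '[[-1,[-0.069,0.111,0],[0,0,0]],[-1,[-0.069,0.111,0.1],[0,0,0]],[-1,[-0.069,0.111,0.25],[0,0,0]],[-1,[-0.069,0.111,0.4],[0,0,0]],[-1,[-0.069,0.111,0.55],[0,0,0]],[-1,[-0.069,0.111,0.7],[0,0,0]],[-1,[-0.069,0.111,0.8],[0,0,0]],[-1,[-0.069,0.111,0.83],[0,0,0]],[-1,[-0.069,0.111,0.83],[0,0,0]],[1,[-0.069,0.111,0.83],[0,0,0]],[1,[-0.069,0.111,0.83],[0,0,0]],[1,[-0.069,0.111,0.83],[0,0,0]],[1,[-0.069,0.111,0.83],[0,0,0]],[1,[-0.069,0.111,0.83],[0,0,0]],[1,[-0.069,0.111,0.83],[0,0,0]]]' 60;python3 -c "
from h import *
s=sense();go(.4446,.1016,.05,0)
p,d=snapshot('side')
cv2.imwrite('pics/e2.png',cv2.resize(p[100:280,220:420],None,fx=3,fy=3))"
```

```text
t: 21.75
tcp_pos: [0.6941, 0.0546, -0.0198]
tool_rot: [0.707, 0.707, 0.001, 0.001]
force: [-0.5, -0.5, 5.0]
finger_gap: 0.548
shift [ 0.468 -2.493 -0.703] heading -0.03 turn [ 0.0003  0.     -0.0001] (-0.0deg) q6->-5ish (plus dq1) | tcp [ 0.6941  0.0546 -0.0198] F [-0.5 -0.5  5. ] gap 0.548 t 21.75
```

View pics/e2.png

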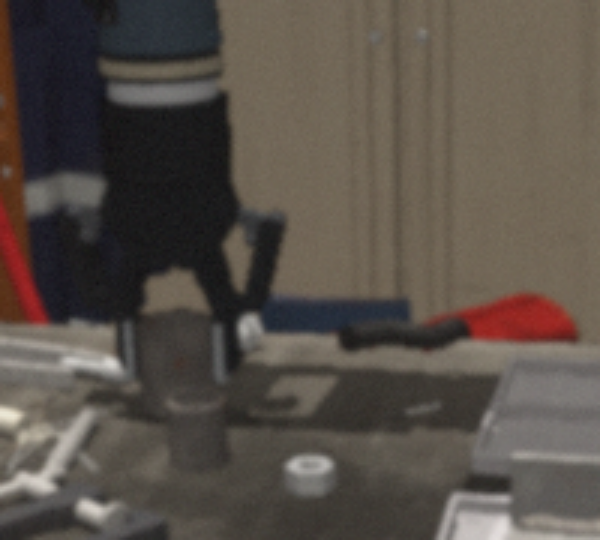

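```bash
python3 -m inch '[[1,[0,0,-0.15],[0,0,0]],[1,[0,0,-0.4],[0,0,0]],[1,[0.1,-0.2,-0.7],[0,0,0]],[1,[0.25,-0.6,-0.75],[0,0,0]],[1,[0.45,-1,-0.75],[0,0,0]]]'; python3 -m inch '[[1,[0,-0.4,0],[0,0,0]],[1,[0,-0.8,0],[0,0,0]],[1,[0,-1,0],[0,0,0]],[1,[0,-1,0],[0,0,0]],[1,[0,-1,0],[0,0,0]]]';python3 -c "
from h import *
s=sense();go(.4446,.100,-.016,0)
p,d=snapshot('side')
cv2.imwrite('pics/e3.png',cv2.resize(p[100:300,300:500],None,fx=3,fy=3))"
```

```text
t: 22.3
tcp_pos: [0.5935, 0.0995, 0.0559]
tool_rot: [0.708, 0.706, 0.001, 0.001]
force: [-0.0, 0.9, -1.9]
finger_gap: 0.548
t: 22.8
tcp_pos: [0.4943, 0.0998, 0.0545]
tool_rot: [0.707, 0.707, 0.001, 0.001]
force: [0.9, -0.1, -1.9]
finger_gap: 0.544
shift [ 0.001 -0.499  0.704] heading -0.03 turn [ 0.0004  0.     -0.0001] (-0.0deg) q6->-1ish (plus dq1) | tcp [0.4943 0.0998 0.0545] F [ 0.9 -0.1 -1.9] gap 0.544 t 22.8
```

View pics/e3.png

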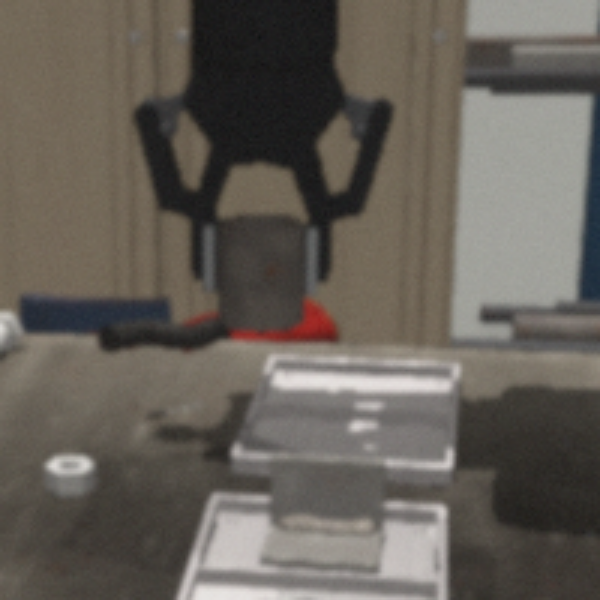

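```bash
python3 -m inch '[[1,[0,-0.4,0],[0,0,0]],[1,[0,-0.5,0.15],[0,0,0]],[1,[0,-0.5,0.35],[0,0,0]],[1,[0,-0.5,0.5],[0,0,0]],[1,[0,-0.5,0.6],[0,0,0]],[1,[0,-0.5,0.66],[0,0,0]],[1,[0,-0.5,0.69],[0,0,0]],[1,[0,-0.5,0.7],[0,0,0]],[1,[0,-0.5,0.7],[0,0,0]]]';python3 -c "
from h import *
s=sense();go(.4446,.100,-.016,0)
p,d=snapshot('side')
cv2.imwrite('pics/e4.png',cv2.resize(p[130:330,300:500],None,fx=3,fy=3))"
```

```text
t: 23.75
tcp_pos: [0.4436, 0.0999, -0.0158]
tool_rot: [0.707, 0.707, 0.0, 0.0]
force: [0.4, 0.1, -2.1]
finger_gap: 0.548
shift [0.001 0.01  0.002] heading -0.03 turn [ 0.0001  0.     -0.0001] (-0.0deg) q6->-1ish (plus dq1) | tcp [ 0.4436  0.0999 -0.0158] F [ 0.4  0.1 -2.1] gap 0.548 t 23.75
```

View pics/e4.png

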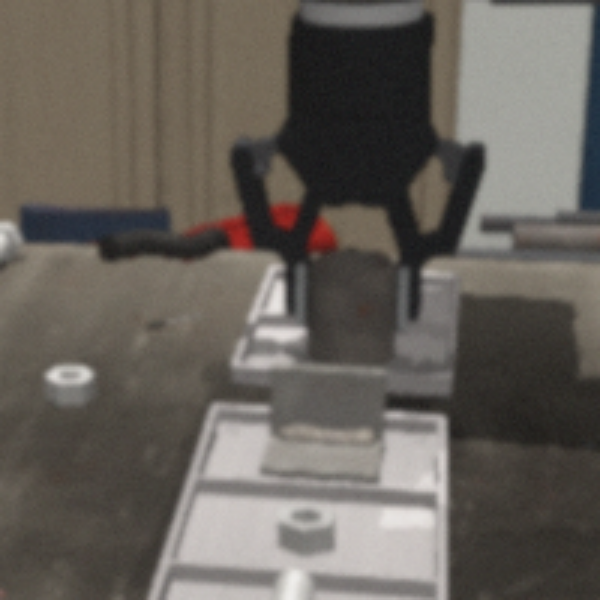

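Not yet touching (force −2.1 N is the full weight); inch down until it takes load.

```bash
python3 -m inch '[[1,[0,0,0.01],[0,0,0]],[1,[0,0,0.02],[0,0,0]],[1,[0,0,0.02],[0,0,0]]]'; python3 -m inch '[[1,[0,0,0.01],[0,0,0]],[1,[0,0,0.015],[0,0,0]],[1,[0,0,0.015],[0,0,0]]]'
```

```text
t: 24.1
tcp_pos: [0.4435, 0.0999, -0.0169]
tool_rot: [0.707, 0.707, 0.001, 0.001]
force: [-1.4, 0.2, 6.4]
finger_gap: 0.547
t: 24.4
tcp_pos: [0.4436, 0.0999, -0.0169]
tool_rot: [0.707, 0.707, 0.001, 0.001]
force: [-2.1, -0.3, 22.6]
finger_gap: 0.55
```

```bash
python3 -m inch '[[1,[0,0,-0.02],[0,0,0]],[-0.2,[0,0,-0.02],[0,0,0]],[-0.4,[0,0,-0.02],[0,0,0]],[-0.5,[0,0,-0.02],[0,0,0]],[-0.5,[0,0,-0.02],[0,0,0]],[-0.5,[0,0,-0.1],[0,0,0]],[-0.5,[0,0,-0.3],[0,0,0]],[-0.5,[0,0,-0.6],[0,0,0]],[-0.5,[0,0,-0.9],[0,0,0]],[-0.3,[-0.3,0.3,-1],[0,0,0]],[0,[-0.6,0.7,-1],[0,0,0.006]],[0,[-1,1,-1],[0,0,0.012]],[0,[-1,1,-1],[0,0,0.012]]]';python3 -c "
from h import *
s=sense();go(.6834,-.040,.04,-4.2)
p,d=snapshot('side')
cv2.imwrite('pics/e5.png',cv2.resize(p[130:330,300:500],None,fx=3,fy=3))"
```

```text
t: 25.7
tcp_pos: [0.5499, -0.0055, 0.082]
tool_rot: [0.735, 0.678, 0.003, 0.005]
force: [0.2, 0.5, -0.1]
finger_gap: 0.5
shift [-0.235  1.354  0.434] heading -4.63 turn [ 0.0016  0.0004 -0.0012] (-0.4deg) q6->-8ish (plus dq1) | tcp [ 0.5499 -0.0055  0.082 ] F [ 0.2  0.5 -0.1] gap 0.5 t 25.7
```

View pics/e5.png

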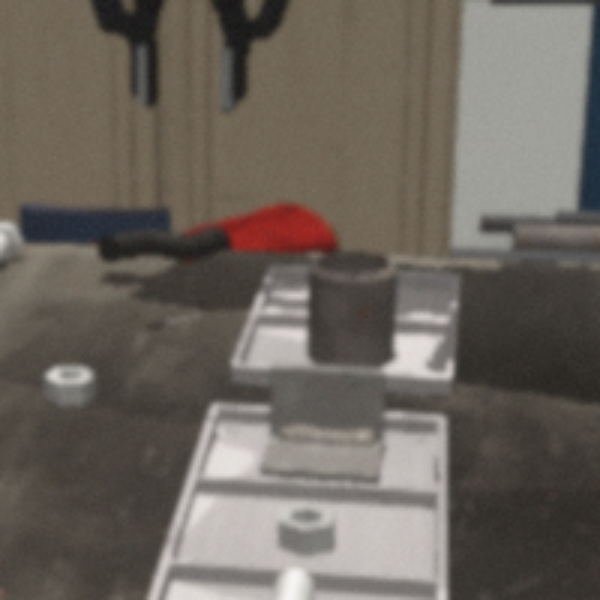

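Nipple stands upright in the near compartment. Now the second bolt.

```bash
python3 -m inch '[[0,[-0.1,0.4,0.1],[0,0,0]],[0,[-0.2,0.8,0.3],[0,0,0]],[0,[-0.235,1,0.4],[0,0,0]],[0,[-0.235,1,0.4],[0,0,0]]]'; python3 -m inch '[[0,[0,0.3,0],[0,0,0]],[0,[0,0.34,0.2],[0,0,0]],[0,[0,0.34,0.4],[0,0,0]],[0,[0,0.34,0.4],[0,0,0]],[0,[0,0.34,0.4],[0,0,0]]]';python3 -c "
from h import *
s=sense();go(.6834,-.040,-.027,-4.2)
p,d=snapshot('side');print(proj('side',[[.6834,-.04,.01],s['tcp_pos']+[0,0,.034]]))
cv2.imwrite('pics/e6.png',cv2.resize(p[130:280,220:420],None,fx=4,fy=4))
p,d=snapshot('top');cv2.imwrite('pics/e7.png',p[130:400,130:530])"
```

```text
t: 26.15
tcp_pos: [0.6415, -0.0309, 0.0389]
tool_rot: [0.733, 0.68, -0.0, -0.001]
force: [-1.0, 0.1, 0.9]
finger_gap: 0.501
t: 26.65
tcp_pos: [0.6728, -0.0325, 0.0006]
tool_rot: [0.733, 0.68, -0.001, -0.001]
force: [0.8, 0.3, 0.3]
finger_gap: 0.501
shift [-0.067  0.112  0.276] heading -4.30 turn [-0.0005 -0.0001 -0.0003] (-0.1deg) q6->-8ish (plus dq1) | tcp [ 6.728e-01 -3.250e-02  6.000e-04] F [0.8 0.3 0.3] gap 0.501 t 26.65
[[298.34667087 213.60875775]
 [302.08420871 202.86432767]]
```

View pics/e6.png

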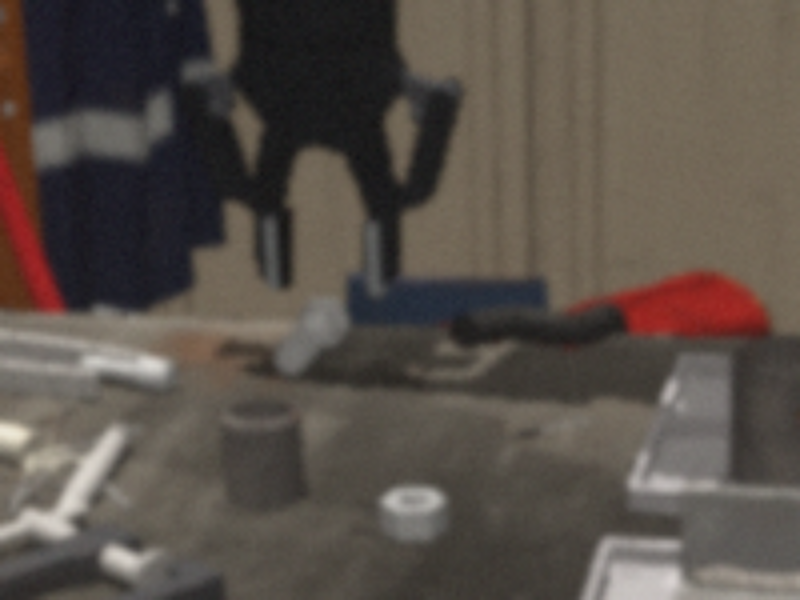

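View pics/e7.png

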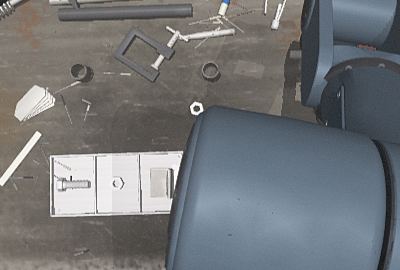

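```bash
python3 -m inch '[[0,[-0.067,0.112,0],[0,0,0]],[0,[-0.067,0.112,0.1],[0,0,0]],[0,[-0.067,0.112,0.2],[0,0,0]],[0,[-0.067,0.112,0.26],[0,0,0]],[0,[-0.067,0.112,0.27],[0,0,0]],[1,[-0.067,0.112,0.27],[0,0,0]],[1,[-0.067,0.112,0.27],[0,0,0]],[1,[-0.067,0.112,0.27],[0,0,0]],[1,[-0.067,0.112,0.27],[0,0,0]],[1,[-0.067,0.112,0.27],[0,0,0]],[1,[-0.067,0.112,0.27],[0,0,0]]]' 50;python3 -c "
from h import *
s=sense();go(.4446,.0166,.05,0)"
```

```text
t: 27.85
tcp_pos: [0.6857, -0.0413, -0.0263]
tool_rot: [0.733, 0.68, 0.0, 0.0]
force: [0.4, 1.8, 0.3]
finger_gap: 0.161
shift [ 0.394 -2.448 -0.764] heading -4.35 turn [ 0.0001 -0.     -0.0121] (-4.3deg) q6->-13ish (plus dq1) | tcp [ 0.6857 -0.0413 -0.0263] F [0.4 1.8 0.3] gap 0.161 t 27.85
```

```bash
python3 -m inch '[[1,[0,0,-0.2],[0,0,0]],[1,[0,0,-0.5],[0,0,0]],[1,[0.1,-0.3,-0.75],[0,0,-0.006]],[1,[0.25,-0.7,-0.75],[0,0,-0.012]],[1,[0.35,-1,-0.75],[0,0,-0.012]]]'; python3 -m inch '[[1,[0,-0.4,0],[0,0,0]],[1,[0,-0.8,0],[0,0,0]],[1,[0,-1,0],[0,0,0]],[1,[0,-1,0],[0,0,0]],[1,[0,-1,0],[0,0,0]]]';python3 -c "
from h import *
s=sense();go(.4446,.013,-.022,0)
p,d=snapshot('side')
cv2.imwrite('pics/e8.png',cv2.resize(p[100:300,300:500],None,fx=3,fy=3))"
```

```text
t: 28.35
tcp_pos: [0.5865, 0.002, 0.0495]
tool_rot: [0.707, 0.707, -0.0, -0.0]
force: [-0.4, 0.2, -1.2]
finger_gap: 0.161
t: 28.85
tcp_pos: [0.4899, 0.0008, 0.0489]
tool_rot: [0.707, 0.707, 0.001, 0.001]
force: [-0.3, 0.2, -1.1]
finger_gap: 0.162
shift [ 0.122 -0.455  0.708] heading -0.05 turn [ 0.0004  0.0001 -0.0001] (-0.0deg) q6->-13ish (plus dq1) | tcp [0.4899 0.0008 0.0489] F [-0.3  0.2 -1.1] gap 0.162 t 28.85
```

View pics/e8.png

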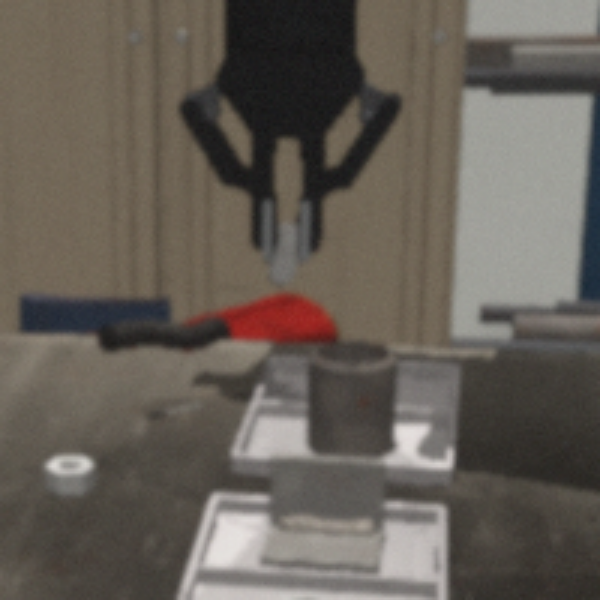

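```bash
python3 -m inch '[[1,[0.1,-0.4,0],[0,0,0]],[1,[0.12,-0.455,0.2],[0,0,0]],[1,[0.12,-0.455,0.45],[0,0,0]],[1,[0.12,-0.455,0.62],[0,0,0]],[1,[0.12,-0.455,0.69],[0,0,0]],[1,[0.12,-0.455,0.7],[0,0,0]],[1,[0.12,-0.455,0.7],[0,0,0]],[1,[0.12,-0.455,0.7],[0,0,0]]]';python3 -c "
from h import *
s=sense();go(.4446,.013,-.023,0)
p,d=snapshot('side')
cv2.imwrite('pics/e9.png',cv2.resize(p[130:330,300:500],None,fx=3,fy=3))"
```

```text
t: 29.7
tcp_pos: [0.4439, 0.0131, -0.0209]
tool_rot: [0.707, 0.707, 0.0, 0.001]
force: [-0.2, -0.1, -0.8]
finger_gap: 0.158
shift [-0.001  0.007  0.021] heading -0.03 turn [ 0.0003  0.0001 -0.0001] (-0.0deg) q6->-13ish (plus dq1) | tcp [ 0.4439  0.0131 -0.0209] F [-0.2 -0.1 -0.8] gap 0.158 t 29.7
```

View pics/e9.png

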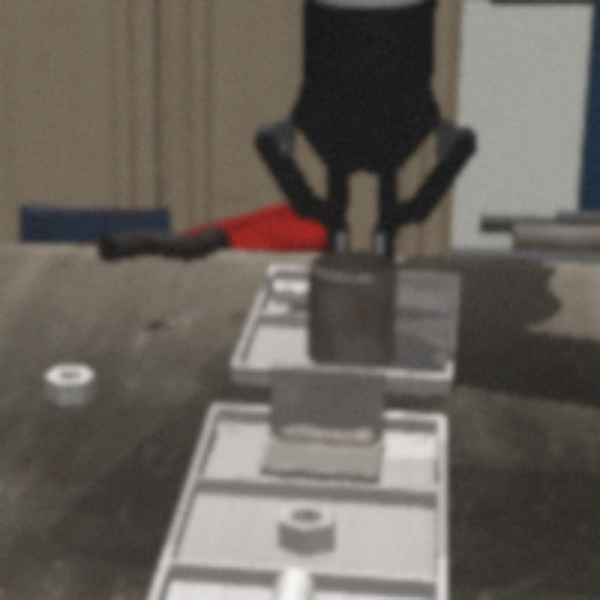

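Release, rise, and move clear for a last look.

```bash
python3 -m inch '[[1,[0,0,0.015],[0,0,0]],[0.5,[0,0,0.015],[0,0,0]],[0.3,[0,0,0.015],[0,0,0]],[0.3,[0,0,0.01],[0,0,0]],[0.3,[0,0,0],[0,0,0]],[0.3,[0,0,-0.2],[0,0,0]],[0.3,[0,0,-0.5],[0,0,0]],[0.3,[0,0,-0.9],[0,0,0]],[0.3,[-0.3,0.1,-1],[0,0,0]],[0.3,[-0.7,0.1,-1],[0,0,0]],[0.3,[-1,0.1,-1],[0,0,0]]]'; python3 -m inch '[[0.3,[-0.4,0.1,-0.3],[0,0,0]],[0.3,[-0.8,0.2,-0.6],[0,0,0]],[0.3,[-1,0.2,-0.6],[0,0,0]],[0.3,[-1,0.2,-0.6],[0,0,0]]]';python3 -m inch '[[0.3,[-0.4,0,0],[0,0,0]],[0.3,[-0.8,0,0],[0,0,0]],[0.3,[-1,0,0],[0,0,0]],[0.3,[-1,0,0],[0,0,0]]]';python3 -m inch '[[0.3,[-0.4,0,0],[0,0,0]],[0.3,[-0.8,0,0],[0,0,0]],[0.3,[-1,0,0],[0,0,0]],[0.3,[-1,0,0],[0,0,0]]]';python3 -c "
from h import *
for n,b in (('side',(180,400,250,500)),('top',(150,360,130,460))):
    p,d=snapshot(n);np.savez('pics/%s9.npz'%n,p=p,d=d)
    cv2.imwrite('pics/%s9.png'%n,cv2.resize(p[b[0]:b[1],b[2]:b[3]],None,fx=2.4,fy=2.4,interpolation=cv2.INTER_CUBIC))"
```

```text
t: 30.85
tcp_pos: [0.454, -0.0886, 0.0796]
tool_rot: [0.707, 0.707, 0.0, 0.002]
force: [0.6, 0.2, 0.4]
finger_gap: 0.349
t: 31.25
tcp_pos: [0.4744, -0.1905, 0.1399]
tool_rot: [0.709, 0.706, 0.0, 0.003]
force: [0.1, -0.0, 0.6]
finger_gap: 0.351
t: 31.65
tcp_pos: [0.4727, -0.2882, 0.1379]
tool_rot: [0.708, 0.706, 0.0, -0.0]
force: [0.3, -0.7, -0.3]
finger_gap: 0.352
t: 32.05
tcp_pos: [0.4727, -0.3873, 0.1379]
tool_rot: [0.708, 0.706, 0.0, -0.0]
force: [-0.9, 0.3, 0.3]
finger_gap: 0.352
```

View pics/side9.png

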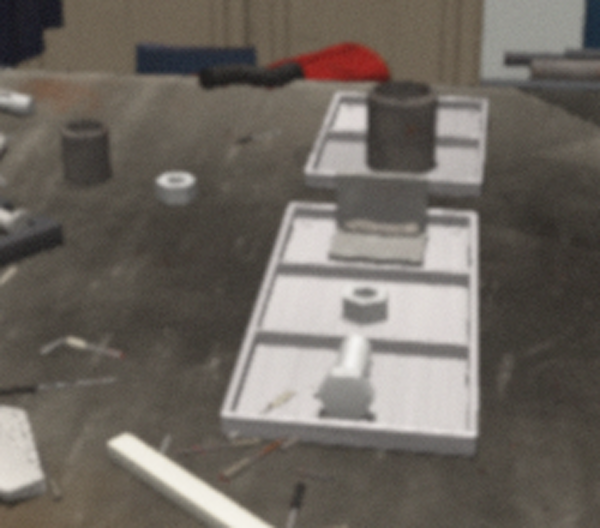

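View pics/top9.png

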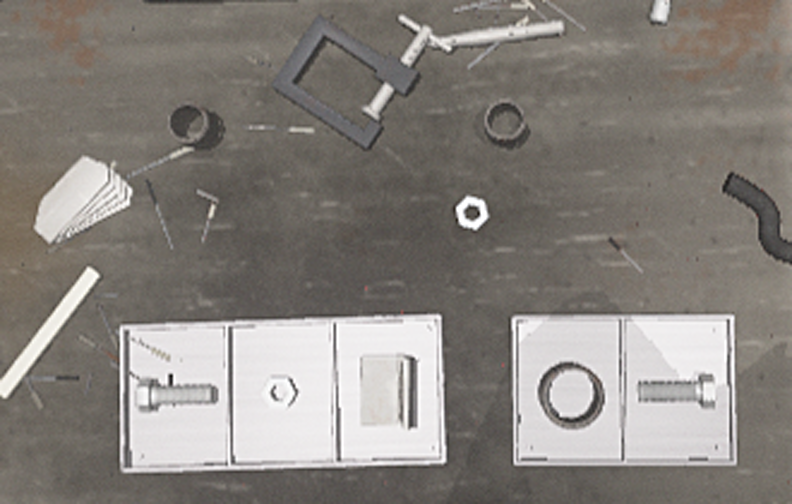

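Run:
```python
from h import *
d=np.load("pics/top9.npz")["d"];C=cloud("top",d)
f=lambda x,y:((x+.5)/2.4-.5+130,(y+.5)/2.4-.5+150)
L=np.array([.4467,.3293]);S=np.array([.4446,.0591])
for n,pt,z,o in[("bolt long",(176,394),.013,L),("nut",(281,391),.016,L),("angle flat leg mid",(382,390),.008,L),("nipple rim",(572,396),.058,S),("bolt short",(677,390),.013,S),("spare",(472,212),.013,np.array([.5863,.1745]))]:
    P=onplane("top",[f(*pt)],z)[0];print(n,P.round(4),"rel",(P[:2]-o).round(4))
for n,(x0,y0,x1,y1) in dict(bolt1=(130,375,220,415),nut=(268,378,296,405),angle=(360,350,420,430),nip=(538,360,606,430),bolt2=(636,372,718,410)).items():
    a=[int(round(v)) for v in f(x0,y0)+f(x1,y1)];print(n,"top z",np.percentile(C[a[1]:a[3],a[0]:a[2],2],97).round(4))
print(sense()["t"],sign_off())
```

```text
bolt long [0.4476 0.4128 0.013 ] rel [0.0009 0.0835]
nut [0.4485 0.3281 0.016 ] rel [ 0.0018 -0.0012]
angle flat leg mid [0.4472 0.249  0.008 ] rel [ 0.0005 -0.0803]
nipple rim [0.4431 0.1018 0.058 ] rel [-0.0015  0.0427]
bolt short [0.4429 0.0176 0.013 ] rel [-0.0017 -0.0415]
spare [0.5865 0.1741 0.013 ] rel [ 0.0002 -0.0004]
bolt1 top z 0.0275
nut top z 0.0192
angle top z 0.0462
nip top z 0.0592
bolt2 top z 0.027
the job is handed in; nothing more can be done
32.15 None
```

Both kits are made up and the job is handed in at about 32 s. The long tray holds a bolt, a nut and the angle; the short tray holds the large nipple and the other bolt.

**Last check, from the final pictures:** every part stands within about 5 mm of its compartment's middle. The measured top heights fit parts resting on the tray floors. The angle and nipple look upright, the bolts are lying and the nut is flat. The spare nut is within 1 mm of where it started, and the gripper is clear of everything.

**What went wrong or disagreed:**
- **Missed first grasp:** my first close on bolt 1 shut on air above it. The side view showed the finger ends about 33 mm higher than the reported TCP (46 mm with the jaws fully open). I used that offset for all later grasps.
- **Force while placing:** setting the nipple down briefly pressed it on the tray floor with about 23 N at the wrist. I backed off before letting go.

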